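# Lock up the takings chest

## Robot

A 6-joint arm with a two-finger parallel gripper is mounted at the origin on the work surface. World frame = base frame: x ahead of the robot, y to its left, z up, the work surface at z = 0. Lengths are in m, angles in rad, forces in N, time in s.
With the tool pointing down it reaches from about 0.25 to 0.85 m from the base axis. Payload 12.5 kg.
Tool frame: the origin (TCP) lies midway between the tips of the shut fingers; the grasp point (between the pads) lies 19 mm behind it; x points along the fingers, y is the direction in which the jaws open and shut, and the axes are right-handed (so a half turn about x gives the same grasp; the last joint's range is limited). The gripper opens to 93 mm and grips with 3 to 60 N. Pads are 15 mm wide; open, the fingers measure 128 mm over their backs; the gripper's body (75 mm by 188 mm) begins 65 mm behind the grasp point.
Start: joints at [1.221, 0.351, 1.652, -0, 1.139, -0.085], TCP at [0.144, 0.531, 0.219] pointing down, gripper open.
Joint ranges: [-2.75, 2.75], [-0.79, 2.1], [0.01, 2.65], [-1.57, 4.71], [0.07, 3.14], [-2.87, 2.87]. Speed limits (rad/s): [2.22, 2.22, 2.79, 3.14, 3.14, 3.14].

## Interface

Orientations are given as a unit quaternion [x, y, z, w].
In Python, from bench import ctrl gives the robot as it stands.
- The arm moves only by the tool move_arm, never from a script. Its argument "motion" is a list of rows, each an object of numbers: "x", "y", "z": the shift along the tool's x, y, z in m; "twist": the turn about the tool's x in degrees. A call has 1 to 12 rows; each row is the pose to reach, as a shift and turn from the pose commanded when the call began, along the tool's axes at that moment; what a row does not reach only later rows make up. A row lasts 1/8 s, in which the tool goes at most 62.5 mm and 10.7 degrees, less where a joint would pass 70% of its speed; a pose out of reach is approached as far as the arm can. A call with a gripper value outside its range is refused whole. "gripper" is the gripper command: -1 is fully open, 1 is shut, values between are in proportion, set as the call begins (left out, the last holds). The fingers move at their own pace and stop on an object; "newtons" is the grip in N (left out, the last holds). Time passes only in rows, so rows that repeat a pose let the fingers close. It gives the time, the measured TCP pose, the force and the opening at its end, in the units of the state.
- ctrl.get_state(): the state, without advancing time (a new reading comes with each control period).
- ctrl.capture(name): name is "scene" or "top"; returns the picture (384x512x3 uint8, red, green, blue); there is no depth.
- ctrl.camera_params(name): a dict with "fov_y" (degrees; the focal length in pixels is half the picture's height over the tangent of half this angle, whatever the lens; pixels are square), "cx", "cy" (the principal point, pixels), "D" ([k1, k2, p1, p2, k3] as OpenCV has them; the pictures are not rectified), "R" (3x3) and "t" (3): a world point X has camera coordinates R X + t. Camera axes: x right, y down, z forward; pixel columns grow to the right and rows downward; lengths in m; the calibration is good to about 2 mm. A picture is of the moment at which its call begins. camera_params takes no time and is no camera call.
- ctrl.finish_job(): hands the job in, once; it reports no verdict.
Trained networks look in the newest picture that a camera, given by its name, has taken for a name from the list of things; names that differ only in an ending like _2 or _b are one class to them, and where a whole thing is asked for, a point or a joint stands for the part that bears it (a point fixed in the world has none). Each returns a list of dicts, best first, with "confidence" (0 to 1); they miss things now and then, are a little off and sometimes report something else, mostly with a low value. They report only what shows in the picture. A call takes as long as a camera call. They do not tell look-alikes from the thing itself.
- ctrl.look_for(camera, name): "extent" ([left, top, width, height] in pixels, round what is visible of it).
The state is a dict: "clock": time; "joint_positions": joint angles; "joint_vel": joint speeds; "joint_torque": joint torques, N m; "tcp_pos": TCP position; "eef_rot": TCP orientation; "ft_force": force on the tool from outside, world axes, zero at the start; "moment": the same for the moment, N m; "width": opening from 0.0 (shut) to 1.0 (fully open).
Only numpy, scipy, OpenCV 4.12 (cv2) and the standard library are available. Lean on these libraries where they do the work, as an engineer would, in place of code of your own. Each camera call takes 0.05 s, during which the arm holds its last target.

## Task

The lid of the stall's steel takings chest is already shut. Swing the lever on its lid clockwise right up to its stop to throw the bolts, then turn the key, which is standing in the lock, a quarter turn clockwise until it stops, draw the key out and lay it in the white tray. Do not strain the lever or the key, do not toss or drop the key, and leave the other goods where they are.

Things in the scene. Friction and masses are not known exactly. Their poses are not given: they have to be found in the camera images.
- chest: Takings chest, fixed: grey steel, 268 x 308 mm (x, y), 150 mm high; the shut lid is its flat top. Origin: centre of the underside; x points to the hinged back, y left as seen from the front, z up. On the lid stand a lever and, to its right, a key. Interlock: the key turns only about 10 degrees and then blocks until the lever is within about 3 degrees of its stop; turning the key then holds the lever.
- lever_axis (a point): Point on the lid's surface under the lever's upright pivot, at (0, 45, 150) mm in the chest's frame. The lever turns stiffly (0.3 to 0.5 N m, 4 to 6 N at the grip) and stays where it is left. The hard stop is hidden in the lid and comes at a different place on each chest, 0.6 to 1.5 rad from the start: it must be felt. Put no more than about 20 N on the grip against it.
- keyhole (a point): Centre of the keyhole on top of its steel plate (60 x 52 mm, 5 mm thick), at (0, -60, 155) mm in the chest's frame; axes as the chest's. The slot is 28 mm long along the chest's x and 9 mm wide: the key's bit passes only when it lies along that x, give or take about 10 degrees.
- lever: Bolt lever, level above the lid. Origin on the pivot axis at the lever's underside, 20 mm above the lid; x along the arm to its free end, z up. Arm 12 mm wide, then a black grip 15 mm wide, 20 mm tall (z 0 to 20 mm), from 66 to 100 mm along x. It starts somewhere between the chest's front (-x) and left (+y), and swings clockwise seen from above to end within 0.6 rad of the chest's +y.
- lever_end (a point): Point on the lever's centre line 90 mm from the pivot, at mid-height of the black grip (10 mm above the lever's underside).
- key: Brass key, loose, upright in the lock, 66 mm long, 50 to 100 g. Origin: centre of the lower end; z up to the bow. Bow: flat, 30 mm along x, 8 mm thick along y, z = 36 to 66 mm. Shaft 7 mm thick. Bit: 24 mm along x, 5 mm along y, z = 0 to 12 mm. It starts with its x along the chest's y, its lower end 21 mm below the top of the keyhole plate, the bit caught under the plate.
- key_bow (a point): Middle of the key's bow, 51 mm above its lower end. Turning the key, its bow leads the lock by up to about 10 degrees of lost motion.
- lock (a joint): The lock's follower, turned by the key: 0 rad unlocked (start), grows clockwise seen from above, 1.57 rad locked (end stop). Turning needs about 0.06 N m on the key, which has 1.5 mm of play in the lock. Only at the locked end can the key be drawn straight up, by 21 mm to be clear.
- stop_block: The lever's stop, a steel block inside the lid, fixed to the chest, out of sight. Only the lever's spindle bears on it, 30 mm from the pivot, so it feels about 3 times the force on the grip, less friction.
- lock_bolt: The lock's bolt, inside the lid, out of sight, pushed 14 mm towards the lever's spindle by the key's quarter turn (8.9 mm per rad). With the lever short of its stop it butts against the spindle's disc.
- tray: Open white plastic tray, loose, 350 g, 180 x 130 mm (x, y), 32 mm high, walls and floor 4 mm thick. Origin: centre of the underside; z up. It stands to the left or the right of the chest.
- carton: Bystander: closed cardboard knife carton, 240 x 70 x 35 mm, on the other side of the chest. Origin: centre of the underside.
- knife: Bystander: kitchen knife in a grey blade guard with black handle, lying flat, 305 mm long along its x, 18 mm high. Origin: underside, 30 mm from the handle's end.
- honing_steel: Bystander: honing steel with a dark wooden handle, lying, 305 mm long along its x, 34 mm high. Origin: underside, 30 mm from the handle's end.
Not all that is in view belongs to the job. Of the things like the tray, leave any that is brown or orange; of the rest the larger one is meant.

How it is judged:
On the way, in this order (a step that is already met when the one before it is completed fails the run):
1. the lever has been swung by 30 degrees or more while the key is still unturned (distance of lever_end from where it was at the start of the episode above 0.045 m and value of joint lock below 0.3 rad), for 0.1 s.
2. the key is turned to the locked position, still in the lock (value of joint lock above 1.48 rad and z of key in the frame of chest below 0.145 m), for 0.1 s.
3. the key is drawn clear of the lock, which stays locked (z of key in the frame of chest above 0.157 m and value of joint lock above 1.48 rad), for 0.1 s.
At the end, for the whole second after the job is handed in: The lock stands at locked (over 1.48 of 1.57 rad), which holds the lever at its stop; the key lies in the tray: its lower end and the middle of its bow are inside the walls, under 40 and 48 mm above the tray's underside; tray level (0.1 rad) on the counter; key and tray at rest (value of joint lock above 1.48 rad and x of key in the frame of tray between -0.086 and 0.086 m and y of key in the frame of tray between -0.061 and 0.061 m and x of key_bow in the frame of tray between -0.086 and 0.086 m and y of key_bow in the frame of tray between -0.061 and 0.061 m and z of key in the frame of tray below 0.04 m and z of key_bow in the frame of tray below 0.048 m and height (world z) of key below 0.045 m and angle between tray's own z axis and vertical below 0.1 rad and linear speed of each of key, tray below 0.02 m/s); the robot touches nothing.
It fails at once if the lever is strained against its stop (over 60 N at the stop, about 25 N on the grip) (contact force between stop_block and anything else above 60 N).
It fails at once if the key is forced while the lock is blocked (over 60 N on the lock bolt) (contact force between lock_bolt and anything else above 60 N).
It fails at once if the key is strained in the lock (over 90 N in all against the lock and its plate) (contact force between key and chest above 90 N).
It fails at once if the key is tossed or dropped (over 1.2 m/s) (linear speed of key above 1.2 m/s).
It fails at once if the carton, the knife or the honing steel is moved by more than 30 mm (distance of any of carton, knife, honing_steel from where it was at the start of the episode above 0.03 m).
It also fails if it takes over 72 s, if anything falls off the work surface, if the arm or the gripper's body presses on something with over 40 N, if the wrist force passes 120 N, or if a joint passes its speed limit or range.

## Working session

There is one attempt and no reset: what is moved stays moved. The work goes in short steps, Python scripts to look and compute and a tool call to move; the robot and the scene stay as the last step left them, time stands still between calls to the robot, and variables do not carry over. Pictures are saved under pics/ and viewed, and the job is handed in when it is done.

Besides the shell and the picture viewer there is one more tool, called after "Emit:" by a JSON object that holds its "op" and its "data". move_arm: Moves the arm, as the interface text tells. Its arguments: {"type":"object","properties":{"motion":{"type":"array","items":{"type":"object","properties":{"x":{"type":"number"},"y":{"type":"number"},"z":{"type":"number"},"twist":{"type":"number"}}}},"gripper":{"type":"number"},"newtons":{"type":"number"}},"required":["motion"]}

```bash
mkdir -p pics; ls; python3 - <<'E'
from bench import ctrl
import cv2,json
s=ctrl.get_state();print(s)
for n in ("scene","top"):
    im=ctrl.capture(n);cv2.imwrite(f"pics/{n}0.png",im[:,:,::-1])
    p=ctrl.camera_params(n);print(n,p)
for n in ("scene","top"):
  for o in ("chest","lever","key","tray","carton","keyhole","knife","honing_steel"):
    try: print(n,o,[(d['extent'],round(d['confidence'],2)) for d in ctrl.look_for(n,o)])
    except Exception as e: print(n,o,e)
E
```

```text
pics
{'clock': 0.0, 'joint_positions': array([ 1.22137959e+00,  3.51280199e-01,  1.65245392e+00, -2.12177754e-05,
        1.13911086e+00, -8.46131209e-02]), 'joint_vel': array([ 8.55500077e-04,  1.58685441e-03,  1.87701326e-04,  2.74144441e-05,
       -1.13630766e-03,  1.74977588e-04]), 'joint_torque': array([-8.97707232e-04, -4.97326112e+01, -2.85259116e+01,  6.98919827e-02,
        2.57039740e-02, -1.06456855e-04]), 'tcp_pos': array([0.14380775, 0.53048793, 0.21806602]), 'eef_rot': array([ 0.09291194,  0.70100691, -0.09377963,  0.70082955]), 'ft_force': array([ 0.0443079 , -0.14451094, -0.33522705]), 'moment': array([0.03908995, 0.00131035, 0.02608271]), 'width': 0.9979451600473543}
scene {'fov_y': 47.41363384058699, 'cx': 256.2393905808969, 'cy': 191.8093357231388, 'D': array([-0.08576777,  0.        ,  0.        ,  0.        ,  0.        ]), 'R': array([[-0.22239032,  0.97488041,  0.01227688],
       [ 0.54884104,  0.13558956, -0.82485694],
       [-0.8058015 , -0.17670215, -0.56520819]]), 't': array([ 0.01769486, -0.13638942,  1.69076324])}
top {'fov_y': 50.35999740523039, 'cx':
[... 768 characters left out ...]
cene knife [([36.6, 243.7, 67.4, 88.3], 0.91)]
scene honing_steel [([315.6, 286.3, 32.0, 97.7], 0.66), ([144.8, 178.7, 140.7, 123.4], 0.6)]
top chest [([224.0, 101.8, 101.8, 98.7], 0.78), ([296.1, 145.2, 4.8, 1.9], 0.46)]
top lever [([233.5, 139.9, 35.0, 25.2], 0.78)]
top key [([232.3, 141.0, 35.7, 23.7], 0.39)]
top tray [([154.1, 174.5, 39.1, 58.3], 0.86), ([100.2, 224.6, 40.8, 46.6], 0.73), ([149.4, 244.1, 66.7, 62.4], 0.71), ([97.5, 151.7, 46.0, 37.8], 0.6)]
top carton [([372.3, 157.9, 29.5, 75.5], 0.89), ([226.4, 106.9, 98.8, 93.2], 0.43)]
top keyhole [([226.5, 104.3, 100.7, 93.7], 0.67)]
top knife [([367.1, 68.8, 17.0, 81.2], 0.79), ([291.5, 143.6, 10.3, 6.8], 0.39)]
top honing_steel []
```

```bash
python3 - <<'E'
import cv2
for n in("scene","top"):
    im=cv2.imread(f"pics/{n}0.png");cv2.imwrite(f"pics/{n}0b.png",cv2.resize(im,(800,600),interpolation=cv2.INTER_CUBIC))
im=cv2.imread("pics/top0.png")[90:215,210:340];cv2.imwrite("pics/top0c.png",cv2.resize(im,None,fx=4.6,fy=4.6,interpolation=cv2.INTER_CUBIC))
im=cv2.imread("pics/scene0.png")[165:305,135:295];cv2.imwrite("pics/scene0c.png",cv2.resize(im,None,fx=4,fy=4,interpolation=cv2.INTER_CUBIC))
E
```

```text
(no output)
```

View pics/scene0b.png

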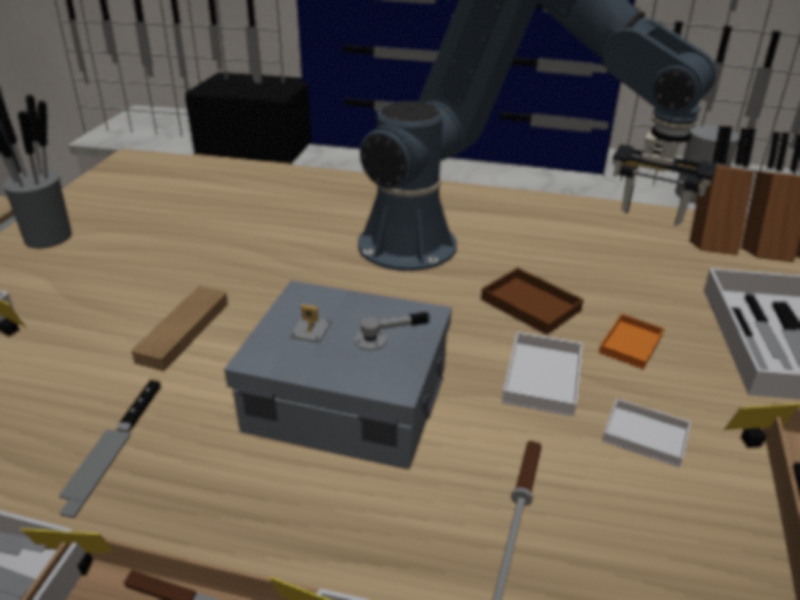

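View pics/top0b.png

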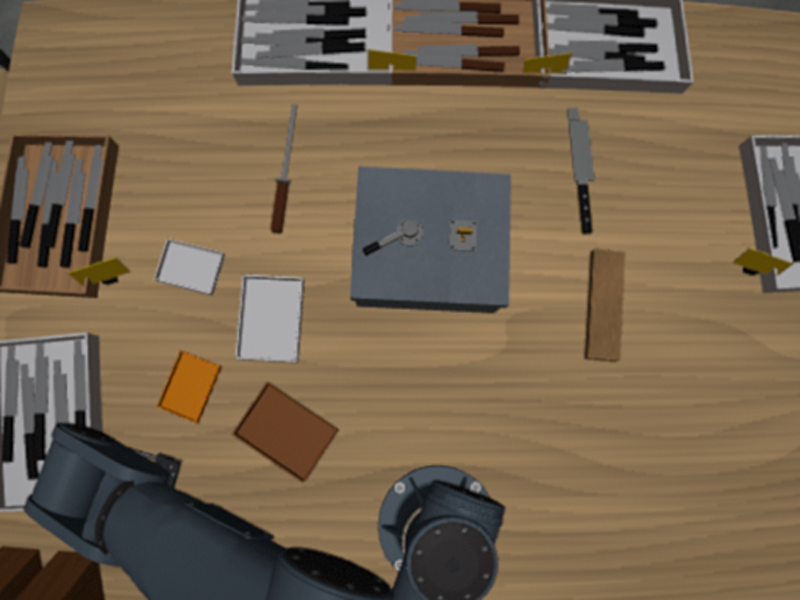

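View pics/top0c.png

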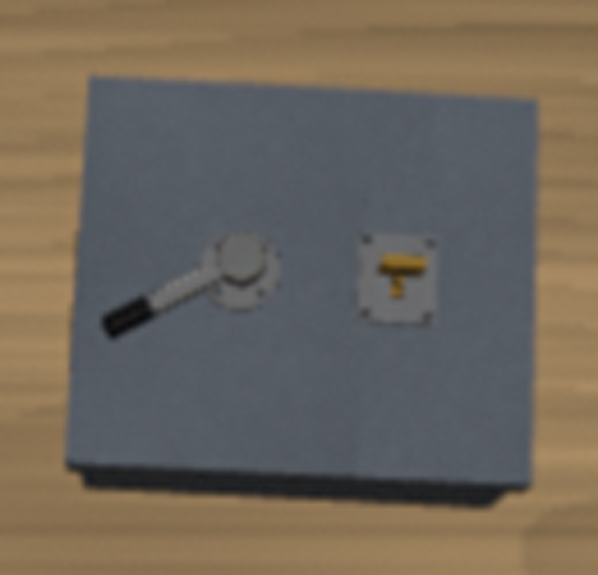

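View pics/scene0c.png

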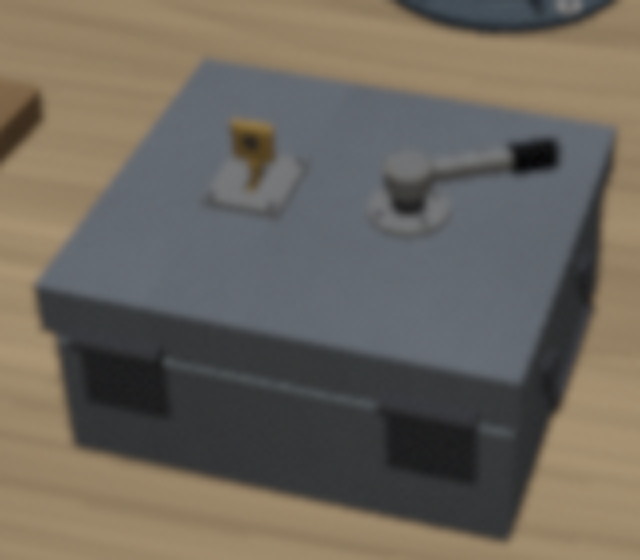

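The lid corners, the lever (pointing front-left), the key and the larger white tray (top 800x600 view at about (270,318)) are all visible. The small white and the brown and orange trays are decoys. Next I'll fit the poses.

```bash
cat > h.py <<'E'
import numpy as np,cv2
from bench import ctrl
from scipy.optimize import least_squares
from scipy.spatial.transform import Rotation as Rn
def cam(n):
    p=ctrl.camera_params(n);f=192/np.tan(np.radians(p['fov_y']/2))
    return np.array([[f,0,p['cx']],[0,f,p['cy']],[0,0,1]]),np.array(p['D']),np.array(p['R']),np.array(p['t'])
def proj(n,X):
    K,D,R,t=cam(n);return cv2.projectPoints(np.array(X,float).reshape(-1,3),cv2.Rodrigues(R)[0],t,K,D)[0].reshape(-1,2)
def ray(n,uv,z):
    K,D,R,t=cam(n);q=cv2.undistortPoints(np.array([[uv]],float),K,D).ravel()
    d=R.T@np.array([q[0],q[1],1]);c=-R.T@t;return c+d*(z-c[2])/d[2]
def fit(loc,obs,p0):
    # loc Nx3, obs dict cam->Nx2
    def pts(p):
        c,s=np.cos(p[2]),np.sin(p[2]);L=np.array(loc,float)
        return np.c_[p[0]+c*L[:,0]-s*L[:,1],p[1]+s*L[:,0]+c*L[:,1],L[:,2]]
    r=least_squares(lambda p:np.concatenate([(proj(n,pts(p))-o).ravel() for n,o in obs.items()]),p0)
    return r.x,r.fun
def tool():
    s=ctrl.get_state();return s['tcp_pos'],Rn.from_quat(s['eef_rot'])
E
python3 - <<'E'
from h import *
a,b,h=.134,.154,.15
loc=[(a,b,h),(a,-b,h),(-a,-b,h),(-a,b,h)]
top=np.array([(229.6,107),(326.7,111.7),(325.2,195.9),(224.6,191.1)])
sc=np.array([(265,261.2),(145,237.5),(186.2,180),(288.2,197.5)])
for o in ({'top':top},{'scene':sc},{'top':top,'scene':sc}):
    x,r=fit(loc,o,[.5,0,0]);print(x.round(4),r.round(1))
c,s=np.cos(x[2]),np.sin(x[2]);W=lambda u,v,z:np.array([x[0]+c*u-s*v,x[1]+s*u+c*v,z])
piv=W(0,.045,.15);kh=W(0,-.06,.155);print('piv',piv,'key',kh)
kp=W(0,-.06,.185)
print('keybow proj',proj('top',kp),proj('scene',kp))
for n,uv in(('top',(210+125/4.6,90+316/4.6)),('scene',(135+533/4,165+154/4))):
    g=ray(n,uv,.18);d=(g-piv)[:2];print('grip',g,np.hypot(*d),'angle world deg',np.degrees(np.arctan2(d[1],d[0])))
for n,uv in(('top',(210+402/4.6,90+265/4.6)),('scene',(135+253/4,165+138/4))): print('bow',n,ray(n,uv,.185))
a,b,h=.09,.065,.032
t=np.array([(245,276),(303,277),(297,362),(236,359)])*.64
print('tray',fit([(a,b,h),(a,-b,h),(-a,-b,h),(-a,b,h)],{'top':t},[.4,.3,0]))
ts=np.array([(515,336),(582,344),(577,411),(504,400)])*.64
print('tray sc',fit([(-a,-b,h),(-a,b,h),(a,b,h),(a,-b,h)],{'scene':ts},[.4,.3,0]))
print(tool()[1].as_matrix().round(3))
E
```

```text
[ 0.5756  0.02   -0.0434] [-0.5 -0.2  0.4  0.1  0.7  0.  -0.7  0. ]
[ 0.5822  0.0187 -0.0401] [ 0.8  0.4 -1.7 -0.4 -0.4 -0.2  1.3 -0.8]
[ 0.5784  0.0188 -0.042 ] [-0.1 -1.   0.7 -0.8  1.2 -1.  -0.2 -0.8  1.1 -0.7 -1.  -1.5  0.3 -0.9
  1.6 -1.5]
piv [0.58026027 0.06378625 0.15      ] key [ 0.57585017 -0.0411211   0.155     ]
keybow proj [[297.89353391 147.40610149]] [[198.95815425 200.11502099]]
grip [0.54131767 0.13986024 0.18      ] 0.0854621430284951 angle world deg 117.10810159227736
grip [0.54076235 0.13476983 0.18      ] 0.08123272439736408 angle world deg 119.09320081362233
bow top [ 0.57521057 -0.03960428  0.185     ]
bow scene [ 0.57368571 -0.0438012   0.185     ]
tray (array([ 0.42595377,  0.35575207, -0.04635721]), array([-0.99398934, -0.7726239 ,  0.52284364,  0.46260831,  0.40468742,
        0.25843211,  0.04328615,  0.01844068]))
tray sc (array([ 0.44789905,  0.35508128, -0.01473112]), array([-0.50237348,  0.52272516, -0.39575598,  1.95109317,  1.09406823,
       -0.57337784, -0.30523696, -1.52013246]))
[[ 0.     0.262  0.965]
 [ 0.     0.965 -0.262]
 [-1.     0.     0.   ]]
```

```bash
cat >> h.py <<'E'
from scipy.ndimage import map_coordinates,gaussian_filter
def icp(imgs,a,b,h,p0,rng=4,it=6,edges=(0,1,2,3)):
    """rectangle outline fit. imgs: dict cam->gray"""
    C=np.array([(a,b),(a,-b),(-a,-b),(-a,b)]);p=np.array(p0,float)
    def W(p,q):
        c,s=np.cos(p[2]),np.sin(p[2]);return np.c_[p[0]+c*q[:,0]-s*q[:,1],p[1]+s*q[:,0]+c*q[:,1],np.full(len(q),h)]
    Q=np.concatenate([C[i]+(C[(i+1)%4]-C[i])*np.linspace(.08,.92,25)[:,None] for i in edges])
    for k in range(it):
        obs=[]
        for n,g in imgs.items():
            u=proj(n,W(p,Q));un=proj(n,W(p,Q*1.02));
            # normal via edge tangent
            T=[]
            for j,i in enumerate(edges): T+= [ (u[j*25+24]-u[j*25]) ]*25
            T=np.array(T);T/=np.linalg.norm(T,axis=1)[:,None];N=np.c_[-T[:,1],T[:,0]]
            N*=np.sign(((un-u)*N).sum(1))[:,None]
            s=np.linspace(-rng,rng,int(rng*8)+1)
            P=u[:,None]+N[:,None]*s[None,:,None]
            v=map_coordinates(gaussian_filter(g.astype(float),.7),[P[...,1],P[...,0]],order=1)
            d=np.abs(np.gradient(v,s,axis=1));w=np.where(d>=.6*d.max(1,keepdims=True),d,0)
            m=d.argmax(1);w*=np.abs(s[None]-s[m][:,None])<1.2
            off=(w*s).sum(1)/w.sum(1);obs.append((n,u+N*off[:,None],N))
        f=lambda p:np.concatenate([((proj(n,W(p,Q))-o)*N).sum(1) for n,o,N in obs])
        p=least_squares(f,p,loss='soft_l1',f_scale=.3).x
    r=f(p);return p,[np.round(np.median(x),2) for x in r.reshape(-1,25)]
E
python3 - <<'E'
from h import *
I={n:cv2.imread(f'pics/{n}0.png') for n in('top','scene')}
for ch in (0,1,2):
  for sel in (('top',),('scene',),('top','scene')):
    print(ch,sel,icp({n:I[n][:,:,ch] for n in sel},.134,.154,.15,[.578,.019,-.042]))
for ch in (0,):
  for sel in (('top',),('scene',),('top','scene')):
    print('tray',ch,sel,icp({n:I[n][:,:,ch] for n in sel},.09,.065,.032,[.432,.355,-.04]))
E
```

```text
0 ('top',) (array([ 0.57839392,  0.0212494 , -0.04493405]), [np.float64(-0.12), np.float64(0.03), np.float64(-0.09), np.float64(0.02)])
0 ('scene',) (array([ 0.5798078 ,  0.01599597, -0.04277308]), [np.float64(0.12), np.float64(-0.22), np.float64(0.22), np.float64(-0.23)])
0 ('top', 'scene') (array([ 0.57894698,  0.01738299, -0.04566749]), [np.float64(0.11), np.float64(1.28), np.float64(-0.27), np.float64(-1.23), np.float64(-0.21), np.float64(-0.63), np.float64(0.38), np.float64(0.25)])
1 ('top',) (array([ 0.57829773,  0.0218475 , -0.04736409]), [np.float64(-0.0), np.float64(-0.01), np.float64(0.01), np.float64(0.03)])
1 ('scene',) (array([ 0.57896089,  0.01669966, -0.04752942]), [np.float64(-0.15), np.float64(-0.26), np.float64(-0.27), np.float64(-0.21)])
1 ('top', 'scene') (array([ 0.57856472,  0.02109028, -0.04988178]), [np.float64(0.08), np.float64(0.24), np.float64(-0.11), np.float64(-0.26), np.float64(-0.29), np.float64(-1.71), np.float64(-0.05), np.float64(0.36)])
2 ('top',) (array([ 0.57769014,  0.02185193, -0.04667872]), [np.float64(-0.14), np.float64(0.11), np.float64(-3.42
[... 176 characters left out ...]
e') (array([ 0.57852588,  0.02098098, -0.05050671]), [np.float64(0.11), np.float64(0.35), np.float64(-0.19), np.float64(-0.15), np.float64(-0.28), np.float64(-1.5), np.float64(0.2), np.float64(0.51)])
tray 0 ('top',) (array([0.42342998, 0.3542765 , 0.02536101]), [np.float64(1.12), np.float64(1.66), np.float64(0.9), np.float64(1.37)])
tray 0 ('scene',) (array([ 0.43050895,  0.3538717 , -0.05039334]), [np.float64(-0.0), np.float64(-0.39), np.float64(1.4), np.float64(-0.46)])
tray 0 ('top', 'scene') (array([ 0.42777535,  0.35417774, -0.05569649]), [np.float64(2.83), np.float64(1.74), np.float64(0.19), np.float64(1.76), np.float64(-0.61), np.float64(-0.43), np.float64(-1.02), np.float64(-0.36)])
```

Emit:
{"op": "move_arm", "data": {"motion": [{"x": -0.03, "y": -0.03, "z": 0.045, "twist": 8}, {"x": -0.03, "y": -0.06, "z": 0.09, "twist": 16}, {"x": -0.03, "y": -0.09, "z": 0.14, "twist": 24}, {"x": -0.03, "y": -0.12, "z": 0.19, "twist": 32}, {"x": -0.03, "y": -0.15, "z": 0.24, "twist": 40}, {"x": -0.03, "y": -0.18, "z": 0.29, "twist": 46.8}, {"x": -0.03, "y": -0.21, "z": 0.34, "twist": 46.8}, {"x": -0.03, "y": -0.235, "z": 0.39, "twist": 46.8}, {"x": -0.03, "y": -0.255, "z": 0.435, "twist": 46.8}, {"x": -0.02, "y": -0.268, "z": 0.47, "twist": 46.8}, {"x": -0.012, "y": -0.2714, "z": 0.483, "twist": 46.8}, {"x": -0.012, "y": -0.2714, "z": 0.483, "twist": 46.8}], "gripper": 0.25, "newtons": 10}}

```text
clock: 2.4
tcp_pos: [0.5387, 0.1425, 0.2298]
eef_rot: [0.364, 0.607, -0.365, 0.606]
ft_force: [-0.0, 0.1, 0.7]
width: 0.377
```

```bash
python3 - <<'E'
from h import *
for n,(r0,r1,c0,c1) in(("scene",(150,270,180,320)),("top",(70,200,200,330))):
    im=ctrl.capture(n);cv2.imwrite(f"pics/{n}1.png",cv2.resize(im[r0:r1,c0:c1,::-1],None,fx=4.5,fy=4.5,interpolation=cv2.INTER_CUBIC))
s=ctrl.get_state();print(s['clock'],s['tcp_pos'],s['ft_force'],s['width'],tool()[1].as_matrix().round(3))
E
```

```text
2.5 [0.53831227 0.14324945 0.23079559] [-0.93628098 -0.03232754  0.55324959] 0.3769733750165622 [[-0.     0.882  0.471]
 [ 0.     0.471 -0.882]
 [-1.    -0.    -0.   ]]
```

View pics/scene1.png

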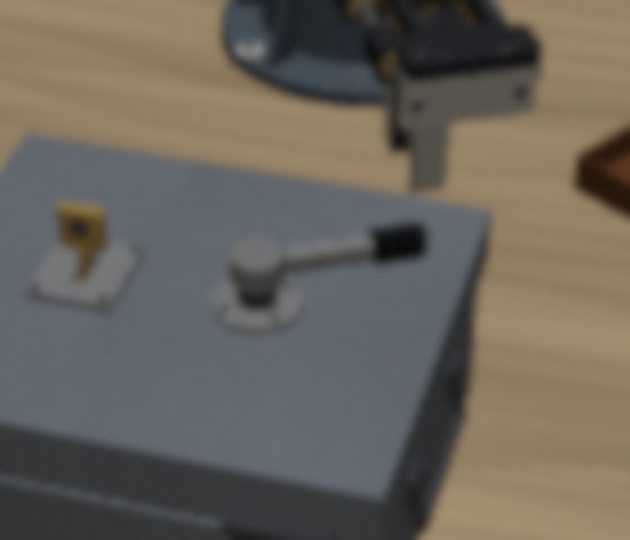

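View pics/top1.png

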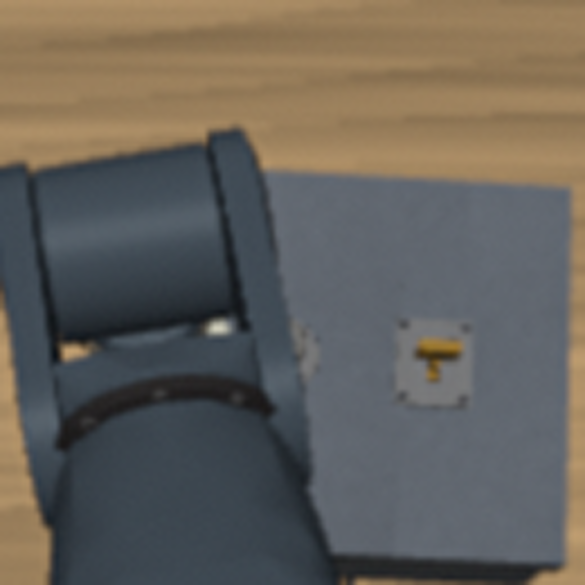

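Emit:
{"op": "move_arm", "data": {"motion": [{"x": 0.015}, {"x": 0.03}, {"x": 0.04}, {"x": 0.05}, {"x": 0.057}, {"x": 0.062}, {"x": 0.062}]}}

```text
$.motion[0]: bad value
```

```bash
python3 - <<'E'
from h import *
im=ctrl.capture("scene");cv2.imwrite(f"pics/scene2.png",cv2.resize(im[150:270,180:320,::-1],None,fx=4.5,fy=4.5,interpolation=cv2.INTER_CUBIC))
E
```

```text
(no output)
```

View pics/scene2.png

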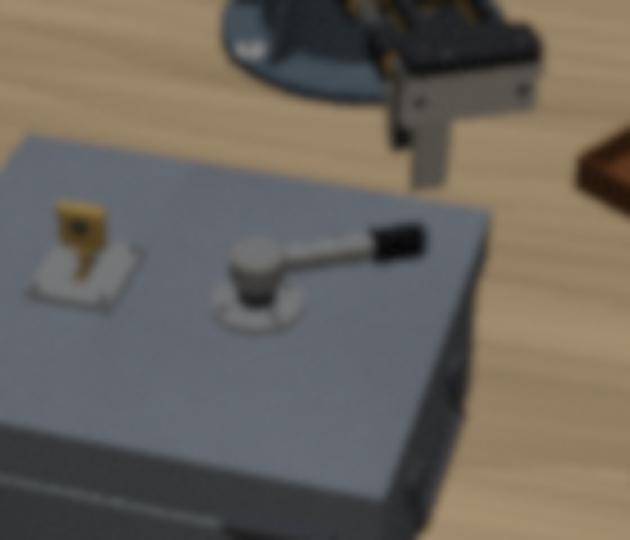

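The rows need all four fields, so that move was refused and nothing moved. I'll resend it.

Emit:
{"op": "move_arm", "data": {"motion": [{"x": 0.015, "y": 0, "z": 0, "twist": 0}, {"x": 0.03, "y": 0, "z": 0, "twist": 0}, {"x": 0.04, "y": 0, "z": 0, "twist": 0}, {"x": 0.05, "y": 0, "z": 0, "twist": 0}, {"x": 0.057, "y": 0, "z": 0, "twist": 0}, {"x": 0.062, "y": 0, "z": 0, "twist": 0}, {"x": 0.062, "y": 0, "z": 0, "twist": 0}]}}

```text
clock: 3.42
tcp_pos: [0.539, 0.1424, 0.1684]
eef_rot: [0.364, 0.606, -0.364, 0.606]
ft_force: [0.3, -0.6, 0.9]
width: 0.378
```

```bash
python3 - <<'E'
from h import *
im=ctrl.capture("scene");cv2.imwrite(f"pics/scene2.png",cv2.resize(im[150:270,180:320,::-1],None,fx=4.5,fy=4.5,interpolation=cv2.INTER_CUBIC))
E
```

```text
(no output)
```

View pics/scene2.png

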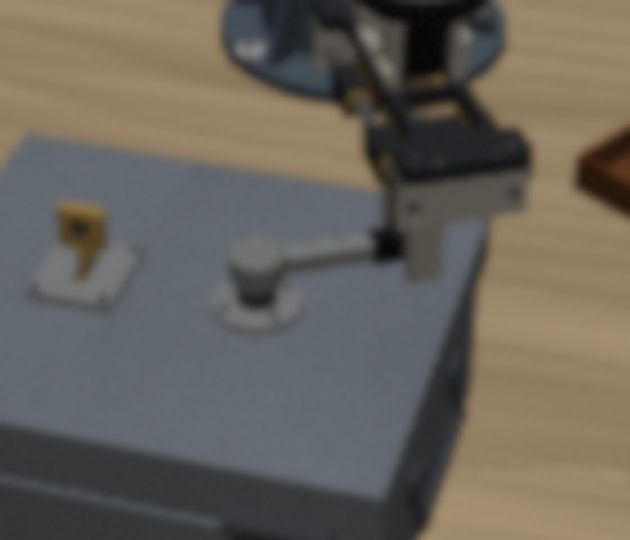

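Emit:
{"op": "move_arm", "data": {"motion": [{"x": 0, "y": 0.0062, "z": 0.0002, "twist": 4}, {"x": 0, "y": 0.0123, "z": 0.0009, "twist": 8}, {"x": 0, "y": 0.0184, "z": 0.0019, "twist": 12}, {"x": 0, "y": 0.0243, "z": 0.0034, "twist": 16}, {"x": 0, "y": 0.0302, "z": 0.0053, "twist": 20}, {"x": 0, "y": 0.0359, "z": 0.0076, "twist": 24}, {"x": 0, "y": 0.0415, "z": 0.0103, "twist": 28}, {"x": 0, "y": 0.0468, "z": 0.0134, "twist": 32}, {"x": 0, "y": 0.0468, "z": 0.0134, "twist": 32}]}}

```text
clock: 4.6
tcp_pos: [0.5868, 0.1527, 0.1689]
eef_rot: [0.517, 0.482, -0.517, 0.483]
ft_force: [0.4, -0.3, 0.5]
width: 0.377
```

```bash
python3 - <<'E'
from h import *
im=ctrl.capture("scene");cv2.imwrite(f"pics/scene3.png",cv2.resize(im[150:270,180:320,::-1],None,fx=4.5,fy=4.5,interpolation=cv2.INTER_CUBIC))
s=ctrl.get_state();print(s['ft_force'],s['moment'],s['tcp_pos'],tool()[1].as_matrix().round(3))
E
```

```text
[0.1809477  0.23671722 0.65654298] [-0.05671191  0.10760444 -0.01117356] [0.58677853 0.15268968 0.16886978] [[ 0.001  0.998 -0.068]
 [ 0.    -0.068 -0.998]
 [-1.     0.001 -0.   ]]
```

View pics/scene3.png

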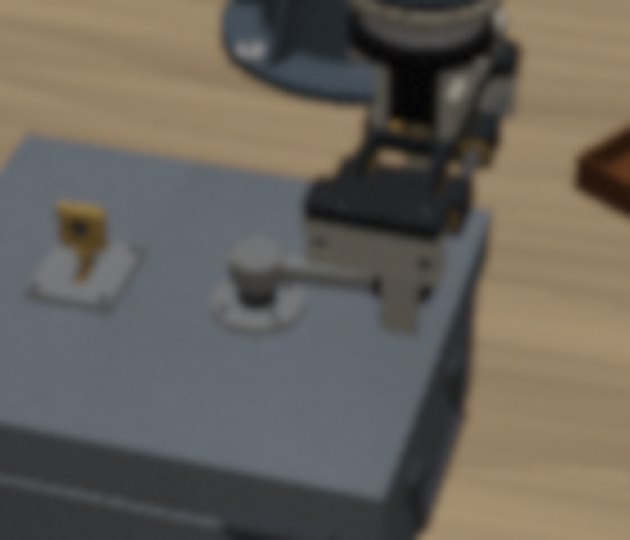

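Emit:
{"op": "move_arm", "data": {"motion": [{"x": 0, "y": 0.0031, "z": 0.0001, "twist": 2}, {"x": 0, "y": 0.0062, "z": 0.0002, "twist": 4}]}}

```text
clock: 4.9
tcp_pos: [0.5926, 0.1521, 0.1687]
eef_rot: [-0.534, -0.464, 0.534, -0.463]
ft_force: [-3.8, 0.2, 1.2]
width: 0.379
```

Emit:
{"op": "move_arm", "data": {"motion": [{"x": 0, "y": 0.0015, "z": 0, "twist": 1}]}}

```text
clock: 5.03
tcp_pos: [0.5944, 0.1519, 0.1687]
eef_rot: [-0.538, -0.459, 0.538, -0.459]
ft_force: [-3.9, 0.7, 2.1]
width: 0.374
```

Emit:
{"op": "move_arm", "data": {"motion": [{"x": 0, "y": 0.0015, "z": 0, "twist": 1}]}}

```text
clock: 5.15
tcp_pos: [0.5959, 0.1516, 0.1687]
eef_rot: [0.542, 0.454, -0.542, 0.454]
ft_force: [-3.1, 2.0, 1.8]
width: 0.377
```

Emit:
{"op": "move_arm", "data": {"motion": [{"x": 0, "y": 0.002, "z": 0, "twist": 1.3}]}}

```text
clock: 5.28
tcp_pos: [0.5978, 0.1513, 0.1687]
eef_rot: [-0.547, -0.448, 0.547, -0.448]
ft_force: [-4.3, 1.4, 1.6]
width: 0.373
```

Emit:
{"op": "move_arm", "data": {"motion": [{"x": 0, "y": 0.001, "z": 0, "twist": 0.7}]}}

```text
clock: 5.4
tcp_pos: [0.5989, 0.1511, 0.1687]
eef_rot: [0.55, 0.445, -0.55, 0.445]
ft_force: [-3.9, 1.9, 1.6]
width: 0.379
```

Emit:
{"op": "move_arm", "data": {"motion": [{"x": 0, "y": 0.002, "z": 0, "twist": 1.3}]}}

```text
clock: 5.52
tcp_pos: [0.6008, 0.1507, 0.1687]
eef_rot: [0.555, 0.439, -0.555, 0.439]
ft_force: [-3.6, 0.9, 1.2]
width: 0.377
```

Emit:
{"op": "move_arm", "data": {"motion": [{"x": 0, "y": 0.001, "z": 0, "twist": 0.7}]}}

```text
clock: 5.65
tcp_pos: [0.6018, 0.1504, 0.1687]
eef_rot: [0.557, 0.435, -0.557, 0.435]
ft_force: [-4.3, 2.2, 2.4]
width: 0.379
```

Emit:
{"op": "move_arm", "data": {"motion": [{"x": 0, "y": 0.002, "z": 0, "twist": 1.3}]}}

```text
clock: 5.78
tcp_pos: [0.6037, 0.1499, 0.1687]
eef_rot: [0.562, 0.429, -0.562, 0.429]
ft_force: [-4.3, 1.2, 2.5]
width: 0.377
```

Emit:
{"op": "move_arm", "data": {"motion": [{"x": 0, "y": 0.001, "z": 0, "twist": 0.7}]}}

```text
clock: 5.9
tcp_pos: [0.6047, 0.1497, 0.1687]
eef_rot: [0.565, 0.425, -0.565, 0.425]
ft_force: [-3.4, 1.7, 2.9]
width: 0.379
```

Emit:
{"op": "move_arm", "data": {"motion": [{"x": 0, "y": 0.002, "z": 0, "twist": 1.3}]}}

```text
clock: 6.02
tcp_pos: [0.6066, 0.1491, 0.1686]
eef_rot: [0.57, 0.419, -0.57, 0.419]
ft_force: [-4.1, 1.1, 2.3]
width: 0.378
```

Emit:
{"op": "move_arm", "data": {"motion": [{"x": 0, "y": 0.001, "z": 0, "twist": 0.7}]}}

```text
clock: 6.15
tcp_pos: [0.6076, 0.1488, 0.1687]
eef_rot: [0.572, 0.415, -0.572, 0.415]
ft_force: [-4.4, 2.8, 2.2]
width: 0.378
```

Emit:
{"op": "move_arm", "data": {"motion": [{"x": 0, "y": 0.002, "z": 0, "twist": 1.3}]}}

```text
clock: 6.28
tcp_pos: [0.6094, 0.1482, 0.1686]
eef_rot: [0.577, 0.409, -0.577, 0.409]
ft_force: [-3.6, 2.3, 1.9]
width: 0.376
```

Emit:
{"op": "move_arm", "data": {"motion": [{"x": 0, "y": 0.001, "z": 0, "twist": 0.7}]}}

```text
clock: 6.4
tcp_pos: [0.6105, 0.1478, 0.1686]
eef_rot: [0.579, 0.405, -0.579, 0.405]
ft_force: [-3.6, 1.8, 2.5]
width: 0.374
```

Emit:
{"op": "move_arm", "data": {"motion": [{"x": 0, "y": 0.002, "z": 0, "twist": 1.3}]}}

```text
clock: 6.52
tcp_pos: [0.6123, 0.1472, 0.1686]
eef_rot: [0.584, 0.399, -0.584, 0.399]
ft_force: [-3.6, 2.9, 2.4]
width: 0.378
```

Emit:
{"op": "move_arm", "data": {"motion": [{"x": 0, "y": 0.001, "z": 0, "twist": 0.7}]}}

```text
clock: 6.65
tcp_pos: [0.6133, 0.1468, 0.1687]
eef_rot: [0.586, 0.395, -0.586, 0.395]
ft_force: [-2.5, 2.9, 2.4]
width: 0.378
```

Emit:
{"op": "move_arm", "data": {"motion": [{"x": 0, "y": 0.002, "z": 0, "twist": 1.3}]}}

```text
clock: 6.78
tcp_pos: [0.6151, 0.1461, 0.1687]
eef_rot: [0.591, 0.389, -0.591, 0.388]
ft_force: [-3.6, 4.0, 2.1]
width: 0.375
```

Emit:
{"op": "move_arm", "data": {"motion": [{"x": 0, "y": 0.001, "z": 0, "twist": 0.7}]}}

```text
clock: 6.9
tcp_pos: [0.6161, 0.1457, 0.1686]
eef_rot: [0.593, 0.385, -0.593, 0.385]
ft_force: [-3.6, 2.9, 2.5]
width: 0.377
```

Emit:
{"op": "move_arm", "data": {"motion": [{"x": 0, "y": 0.002, "z": 0, "twist": 1.3}]}}

```text
clock: 7.02
tcp_pos: [0.6178, 0.1449, 0.1687]
eef_rot: [0.597, 0.378, -0.597, 0.378]
ft_force: [-3.6, 3.3, 1.5]
width: 0.377
```

Emit:
{"op": "move_arm", "data": {"motion": [{"x": 0, "y": 0.001, "z": 0, "twist": 0.7}]}}

```text
clock: 7.15
tcp_pos: [0.6188, 0.1445, 0.1686]
eef_rot: [0.6, 0.375, -0.6, 0.375]
ft_force: [-3.9, 4.4, 1.7]
width: 0.377
```

Emit:
{"op": "move_arm", "data": {"motion": [{"x": 0, "y": 0.002, "z": 0, "twist": 1.3}]}}

```text
clock: 7.28
tcp_pos: [0.6202, 0.1437, 0.1686]
eef_rot: [-0.604, -0.368, 0.604, -0.368]
ft_force: [-6.7, 5.4, 3.1]
width: 0.379
```

Emit:
{"op": "move_arm", "data": {"motion": [{"x": 0, "y": 0.001, "z": 0, "twist": 0.7}]}}

```text
clock: 7.4
tcp_pos: [0.6206, 0.1434, 0.1685]
eef_rot: [-0.606, -0.365, 0.607, -0.364]
ft_force: [-9.1, 5.1, 4.8]
width: 0.372
```

Emit:
{"op": "move_arm", "data": {"motion": [{"x": 0, "y": 0.001, "z": 0, "twist": 0}]}}

```text
clock: 7.52
tcp_pos: [0.621, 0.1433, 0.1684]
eef_rot: [-0.605, -0.365, 0.607, -0.363]
ft_force: [-11.0, 7.7, 5.1]
width: 0.381
```

Emit:
{"op": "move_arm", "data": {"motion": [{"x": 0, "y": 0, "z": 0, "twist": 0}]}}

```text
clock: 7.65
tcp_pos: [0.621, 0.1433, 0.1684]
eef_rot: [-0.605, -0.365, 0.607, -0.364]
ft_force: [-9.7, 6.7, 4.6]
width: 0.376
```

Emit:
{"op": "move_arm", "data": {"motion": [{"x": 0, "y": -0.006, "z": 0, "twist": 0}, {"x": 0, "y": -0.012, "z": 0, "twist": 0}, {"x": -0.02, "y": -0.012, "z": 0, "twist": 0}, {"x": -0.045, "y": -0.012, "z": 0, "twist": 0}, {"x": -0.072, "y": -0.012, "z": 0, "twist": 0}, {"x": -0.072, "y": -0.012, "z": 0, "twist": 0}]}}

```text
clock: 8.4
tcp_pos: [0.6125, 0.1482, 0.2424]
eef_rot: [0.607, 0.364, -0.605, 0.365]
ft_force: [-0.7, -0.1, -1.2]
width: 0.375
```

```bash
python3 - <<'E'
from h import *
p,R=tool();M=R.as_matrix();print(p,M.round(3),np.degrees(np.arctan2(M[1,1],M[0,1])))
d=np.array([.5757,-.0405,.23])-p;print('tool shift',M.T@d)
ang=np.degrees(np.arctan2(M[1,1],M[0,1]));print('twist CW needed to y=-2.7deg',ang+2.66)
E
```

```text
[0.61251617 0.1481988  0.2424324 ] [[ 0.004  0.883 -0.469]
 [ 0.    -0.469 -0.883]
 [-1.     0.004 -0.002]] -27.983717290603117
tool shift [0.01223396 0.05598493 0.18393817]
twist CW needed to y=-2.7deg -25.323717290603117
```

Emit:
{"op": "move_arm", "data": {"motion": [{"x": 0, "y": 0.012, "z": 0.036, "twist": -6}, {"x": 0, "y": 0.024, "z": 0.075, "twist": -12}, {"x": 0, "y": 0.036, "z": 0.115, "twist": -18}, {"x": 0, "y": 0.047, "z": 0.15, "twist": -24}, {"x": 0.006, "y": 0.053, "z": 0.175, "twist": -25.3}, {"x": 0.0122, "y": 0.056, "z": 0.184, "twist": -25.3}, {"x": 0.0122, "y": 0.056, "z": 0.184, "twist": -25.3}], "gripper": 0.15}}

```text
clock: 9.28
tcp_pos: [0.5744, -0.0405, 0.2273]
eef_rot: [-0.511, -0.488, 0.512, -0.487]
ft_force: [0.8, 1.5, 0.9]
width: 0.427
```

```bash
python3 - <<'E'
from h import *
im=ctrl.capture("scene");cv2.imwrite("pics/scene4f.png",im[:,:,::-1]);cv2.imwrite(f"pics/scene4.png",cv2.resize(im[140:260,150:300,::-1],None,fx=5,fy=5,interpolation=cv2.INTER_CUBIC))
p,R=tool();print(p,R.as_matrix().round(3))
# predicted marks
K=np.array([.5757,-.0405,0])
for z in (.2,.17,.155):print(z,(proj('scene',K+[0,0,z])-[150,140])*5)
# bow corners
for s in(-1,1):
  q=K+np.array([.0465*.015*s,.015*s,.2]);print((proj('scene',q)-[150,140])*5)
E
```

```text
[ 0.57469856 -0.04000001  0.22781275] [[-0.001  0.999 -0.047]
 [ 0.    -0.047 -0.999]
 [-1.    -0.001 -0.   ]]
0.2 [[244.22464531 276.79831994]]
0.17 [[247.80378709 324.00309138]]
0.155 [[249.56184969 347.07808702]]
[[217.04228093 272.05105031]]
[[271.58660992 281.57505335]]
```

View pics/scene4.png

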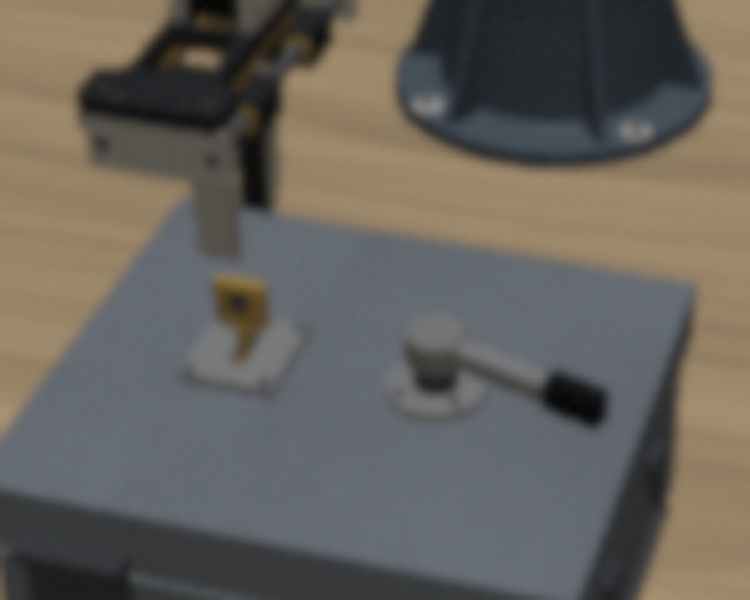

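```bash
python3 - <<'E'
from h import *
p,R=tool()
for w in(.0075,.011):
 for zz in(w,-w):
  for yy in(.02,.03,.0375):
    print(w,zz,yy,(proj('scene',p+R.apply([0,yy,zz]))-[150,140])*5)
im=cv2.imread('pics/scene4f.png');c=im[178:196,180:206]
cv2.imwrite('pics/f4.png',cv2.resize(im[170:215,180:215],None,fx=14,fy=14,interpolation=cv2.INTER_NEAREST))
E
```

```text
0.0075 0.0075 0.02 [[213.5589294  249.72205785]]
0.0075 0.0075 0.03 [[205.85655888 260.5791688 ]]
0.0075 0.0075 0.0375 [[200.00743598 268.82594165]]
0.0075 -0.0075 0.02 [[241.50165865 254.53786954]]
0.0075 -0.0075 0.03 [[233.9756403  265.46580238]]
0.0075 -0.0075 0.0375 [[228.26004047 273.76678204]]
0.011 0.011 0.02 [[207.0664826  248.60292078]]
0.011 0.011 0.03 [[199.32341897 259.44356873]]
0.011 0.011 0.0375 [[193.44348941 267.6777409 ]]
0.011 -0.011 0.02 [[248.04911486 255.66610326]]
0.011 -0.011 0.03 [[240.56470114 266.61062279]]
0.011 -0.011 0.0375 [[234.88060547 274.92429787]]
```

View pics/f4.png

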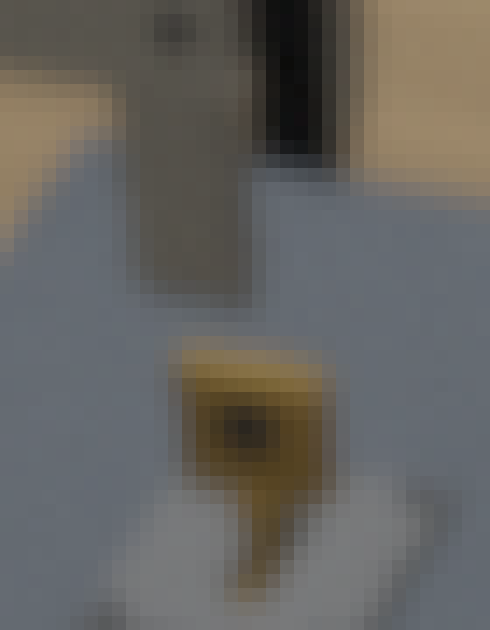

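Emit:
{"op": "move_arm", "data": {"motion": [{"x": 0.012, "y": 0.0005, "z": 0.0015, "twist": 0}, {"x": 0.026, "y": 0.0005, "z": 0.0015, "twist": 0}, {"x": 0.04, "y": 0.0005, "z": 0.0015, "twist": 0}, {"x": 0.052, "y": 0.0005, "z": 0.0015, "twist": 0}, {"x": 0.06, "y": 0.0005, "z": 0.0015, "twist": 0}, {"x": 0.06, "y": 0.0005, "z": 0.0015, "twist": 0}]}}

```text
clock: 10.07
tcp_pos: [0.575, -0.042, 0.1678]
eef_rot: [-0.511, -0.488, 0.512, -0.488]
ft_force: [0.2, 0.0, -0.2]
width: 0.427
```

Emit:
{"op": "move_arm", "data": {"motion": [{"x": 0, "y": 0, "z": 0, "twist": 0}, {"x": 0, "y": 0, "z": 0, "twist": 0}, {"x": 0, "y": 0, "z": 0, "twist": 0}], "gripper": 0.7, "newtons": 5}}

```text
clock: 10.45
tcp_pos: [0.5753, -0.0421, 0.1687]
eef_rot: [0.512, 0.488, -0.511, 0.488]
ft_force: [-0.1, -0.2, 0.1]
width: 0.168
```

```bash
python3 - <<'E'
from h import *
im=ctrl.capture("scene");cv2.imwrite(f"pics/scene5.png",cv2.resize(im[170:230,170:240,::-1],None,fx=9,fy=9,interpolation=cv2.INTER_CUBIC))
E
```

```text
(no output)
```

View pics/scene5.png

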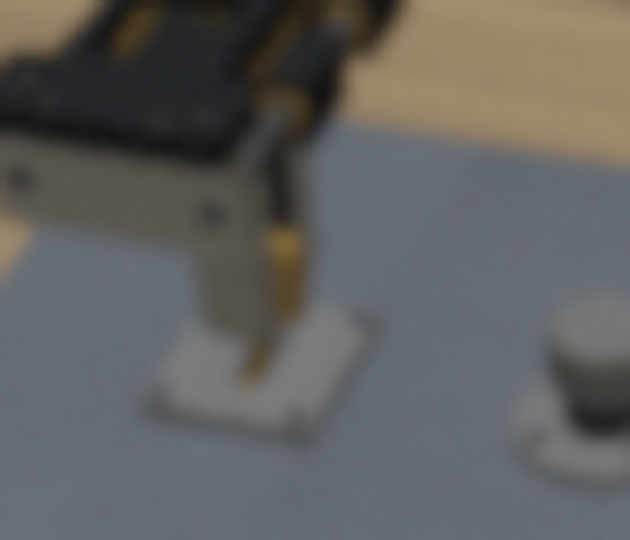

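Emit:
{"op": "move_arm", "data": {"motion": [{"x": 0, "y": 0, "z": 0, "twist": 0}, {"x": 0, "y": 0, "z": 0, "twist": 0}, {"x": 0, "y": 0, "z": 0, "twist": 0}, {"x": 0, "y": 0, "z": 0, "twist": 0}], "gripper": 1, "newtons": 5}}

```text
clock: 11.0
tcp_pos: [0.5754, -0.0421, 0.1686]
eef_rot: [0.512, 0.488, -0.511, 0.488]
ft_force: [1.5, 0.3, 0.6]
width: 0.108
```

Emit:
{"op": "move_arm", "data": {"motion": [{"x": 0, "y": 0.0007, "z": 0, "twist": 0}, {"x": 0, "y": 0.0007, "z": 0, "twist": 0}], "newtons": 8}}

```text
clock: 11.25
tcp_pos: [0.5759, -0.0421, 0.1685]
eef_rot: [-0.511, -0.488, 0.512, -0.488]
ft_force: [1.5, 0.2, 1.8]
width: 0.102
```

```bash
python3 - <<'E'
from h import *
s=ctrl.get_state();print(s['ft_force'],s['moment'],s['width'],s['tcp_pos'])
E
```

```text
[1.50903439 0.1591961  1.80877778] [-0.10325023 -0.13246679 -0.00941124] 0.10245955864272403 [ 0.5758742  -0.04208975  0.1684871 ]
```

Emit:
{"op": "move_arm", "data": {"motion": [{"x": 0, "y": 0, "z": 0, "twist": 0}, {"x": 0, "y": 0, "z": 0, "twist": 0}, {"x": 0, "y": 0, "z": 0, "twist": 4}, {"x": 0, "y": 0, "z": 0, "twist": 8}, {"x": 0, "y": 0, "z": 0, "twist": 8}], "newtons": 25}}

```text
clock: 11.88
tcp_pos: [0.5763, -0.0423, 0.1686]
eef_rot: [0.544, 0.451, -0.544, 0.452]
ft_force: [5.3, -1.8, 1.3]
width: 0.088
```

```bash
python3 - <<'E'
from h import *
s=ctrl.get_state();print(s['ft_force'],s['moment'],s['width'],s['tcp_pos'])
E
```

```text
[ 5.26063377 -1.84639797  1.32939804] [-0.35068743 -0.93683723  0.06506123] 0.08783295516775137 [ 0.57630262 -0.04226955  0.16856567]
```

Emit:
{"op": "move_arm", "data": {"motion": [{"x": 0, "y": 0.001, "z": 0, "twist": 4}, {"x": 0, "y": 0.001, "z": 0, "twist": 8}, {"x": 0, "y": 0.001, "z": 0, "twist": 12}]}}

```text
clock: 12.25
tcp_pos: [0.5768, -0.0424, 0.1685]
eef_rot: [-0.589, -0.392, 0.589, -0.392]
ft_force: [2.5, -1.1, 1.5]
width: 0.085
```

```bash
python3 - <<'E'
from h import *
s=ctrl.get_state();print(s['ft_force'],s['moment'],s['width'],s['tcp_pos'])
E
```

```text
[ 2.51313501 -1.0638514   1.50445758] [-0.32667145 -0.53653264  0.06373782] 0.08472987151143353 [ 0.57682479 -0.04241121  0.16854653]
```

Emit:
{"op": "move_arm", "data": {"motion": [{"x": 0, "y": 0.0003, "z": 0, "twist": 4}, {"x": 0, "y": 0.0003, "z": 0, "twist": 8}]}}

```text
clock: 12.5
tcp_pos: [0.5769, -0.0425, 0.1686]
eef_rot: [-0.614, -0.35, 0.615, -0.35]
ft_force: [2.2, -1.2, 3.2]
width: 0.089
```

```bash
python3 - <<'E'
from h import *
s=ctrl.get_state();print(s['ft_force'],s['moment'],s['width'],s['tcp_pos'])
E
```

```text
[ 2.16810026 -1.18632979  3.24309269] [-0.25929511 -0.20684532  0.08540185] 0.08889388026883545 [ 0.57694559 -0.04245928  0.16855338]
```

Turned 28°, past the block, and the forces are low. I'll continue.

Emit:
{"op": "move_arm", "data": {"motion": [{"x": 0, "y": 0, "z": 0, "twist": 4}, {"x": 0, "y": 0, "z": 0, "twist": 8}, {"x": 0, "y": 0, "z": 0, "twist": 12}, {"x": 0, "y": 0, "z": 0, "twist": 16}]}}

```text
clock: 13.0
tcp_pos: [0.5769, -0.0424, 0.1686]
eef_rot: [-0.657, -0.261, 0.657, -0.261]
ft_force: [0.6, -0.4, 2.8]
width: 0.083
```

```bash
python3 - <<'E'
from h import *
s=ctrl.get_state();print(s['ft_force'],s['moment'],s['width'],s['tcp_pos'])
E
```

```text
[ 0.64990036 -0.38112116  2.83856448] [-0.14897982 -0.20730412  0.01783276] 0.0830164599581884 [ 0.57689786 -0.04239092  0.16855669]
```

Emit:
{"op": "move_arm", "data": {"motion": [{"x": 0, "y": 0, "z": 0, "twist": 4}, {"x": 0, "y": 0, "z": 0, "twist": 8}, {"x": 0, "y": 0, "z": 0, "twist": 12}, {"x": 0, "y": 0, "z": 0, "twist": 16}, {"x": 0, "y": 0, "z": 0, "twist": 20}, {"x": 0, "y": 0, "z": 0, "twist": 24}]}}

```text
clock: 13.75
tcp_pos: [0.5769, -0.0424, 0.1685]
eef_rot: [-0.697, -0.119, 0.697, -0.119]
ft_force: [1.3, -0.3, 2.5]
width: 0.082
```

```bash
python3 - <<'E'
from h import *
s=ctrl.get_state();print(s['ft_force'],s['moment'],s['width'],s['tcp_pos'])
M=tool()[1].as_matrix();print(np.degrees(np.arctan2(M[1,1],M[0,1])))
E
```

```text
[ 1.31537839 -0.29626563  2.52164243] [-0.14466117 -0.1539712   0.12652832] 0.08182919712650097 [ 0.57685692 -0.04238103  0.1685353 ]
-70.68800971838728
```

Emit:
{"op": "move_arm", "data": {"motion": [{"x": 0, "y": 0, "z": 0, "twist": 4}, {"x": 0, "y": 0, "z": 0, "twist": 8}, {"x": 0, "y": 0, "z": 0, "twist": 12}, {"x": 0, "y": 0, "z": 0, "twist": 16}, {"x": 0, "y": 0, "z": 0, "twist": 20}]}}

```text
clock: 14.38
tcp_pos: [0.5769, -0.0423, 0.1685]
eef_rot: [-0.707, 0.004, 0.707, 0.004]
ft_force: [1.2, -0.6, 3.4]
width: 0.084
```

```bash
python3 - <<'E'
from h import *
s=ctrl.get_state();print(s['ft_force'],s['moment'],s['width'],s['tcp_pos'])
M=tool()[1].as_matrix();print(np.degrees(np.arctan2(M[1,1],M[0,1])))
E
```

```text
[ 1.21822213 -0.58497359  3.35953386] [-0.04757037 -0.17006853  0.09775552] 0.08427512305434819 [ 0.57685234 -0.04233213  0.16851548]
-90.68835678994058
```

Emit:
{"op": "move_arm", "data": {"motion": [{"x": 0, "y": 0, "z": 0, "twist": 3}, {"x": 0, "y": 0, "z": 0, "twist": 6}]}}

```text
clock: 14.62
tcp_pos: [0.5768, -0.0423, 0.1685]
eef_rot: [-0.706, 0.041, 0.706, 0.041]
ft_force: [1.4, -0.6, 2.8]
width: 0.086
```

```bash
python3 - <<'E'
from h import *
s=ctrl.get_state();print(s['ft_force'],s['moment'],s['width'],s['tcp_pos'])
E
```

```text
[ 1.40685445 -0.59381548  2.76021346] [-0.06891413 -0.10856322  0.05465942] 0.08611469140797168 [ 0.57684108 -0.04232466  0.16849804]
```

Emit:
{"op": "move_arm", "data": {"motion": [{"x": 0, "y": 0, "z": 0, "twist": 2}]}}

```text
clock: 14.75
tcp_pos: [0.5769, -0.0423, 0.1685]
eef_rot: [-0.705, 0.053, 0.705, 0.053]
ft_force: [0.4, -1.4, 3.8]
width: 0.082
```

```bash
python3 - <<'E'
from h import *
s=ctrl.get_state();print(s['ft_force'],s['moment'],s['width'],s['tcp_pos'])
M=tool()[1].as_matrix();print(np.degrees(np.arctan2(M[1,1],M[0,1])))
E
```

```text
[ 0.39060797 -1.38524944  3.77735309] [-0.03749495  0.00089269 -0.00153099] 0.08185872947507844 [ 0.57687408 -0.04231035  0.16849839]
-98.66583004395206
```

Emit:
{"op": "move_arm", "data": {"motion": [{"x": 0, "y": 0, "z": 0, "twist": 2}]}}

```text
clock: 14.88
tcp_pos: [0.5769, -0.0423, 0.1685]
eef_rot: [-0.704, 0.066, 0.704, 0.066]
ft_force: [0.7, 0.5, 4.3]
width: 0.084
```

```bash
python3 - <<'E'
from h import *
s=ctrl.get_state();print(s['ft_force'],s['moment'],s['joint_torque'][5])
E
```

```text
[0.67934119 0.52978263 4.28037123] [0.02798763 0.06636791 0.04230038] -0.41636131703853607
```

Emit:
{"op": "move_arm", "data": {"motion": [{"x": 0, "y": 0, "z": 0, "twist": 2}]}}

```text
clock: 15.0
tcp_pos: [0.577, -0.0423, 0.1685]
eef_rot: [-0.703, 0.079, 0.703, 0.079]
ft_force: [-0.1, 0.5, 4.6]
width: 0.086
```

```bash
python3 - <<'E'
from h import *
s=ctrl.get_state();print(s['ft_force'],s['moment'],s['joint_torque'][5])
M=tool()[1].as_matrix();print(np.degrees(np.arctan2(M[1,1],M[0,1])))
E
```

```text
[-0.1368374   0.53523434  4.60532273] [0.00602084 0.19077352 0.11817074] -0.32987795770168304
-102.75086611806866
```

Emit:
{"op": "move_arm", "data": {"motion": [{"x": 0, "y": 0, "z": 0, "twist": 2}]}}

```text
clock: 15.12
tcp_pos: [0.577, -0.0424, 0.1685]
eef_rot: [-0.701, 0.091, 0.701, 0.091]
ft_force: [-0.8, 0.5, 4.8]
width: 0.087
```

```bash
python3 - <<'E'
from h import *
s=ctrl.get_state();print(s['ft_force'],s['moment'],s['joint_torque'][5])
im=ctrl.capture("scene");cv2.imwrite(f"pics/scene6.png",cv2.resize(im[170:230,170:240,::-1],None,fx=9,fy=9,interpolation=cv2.INTER_CUBIC))
s=ctrl.get_state();print(s['ft_force'],s['moment'],s['joint_torque'][5])
M=tool()[1].as_matrix();print(np.degrees(np.arctan2(M[1,1],M[0,1])))
E
```

```text
[-0.84377428  0.46781233  4.76943664] [-0.01006675  0.2717638   0.20987505] -0.23632471449673176
[-0.6720336  -0.73340473  6.36871285] [0.04055691 0.31406564 0.19515239] -0.0666641048155725
-104.86731989865869
```

View pics/scene6.png

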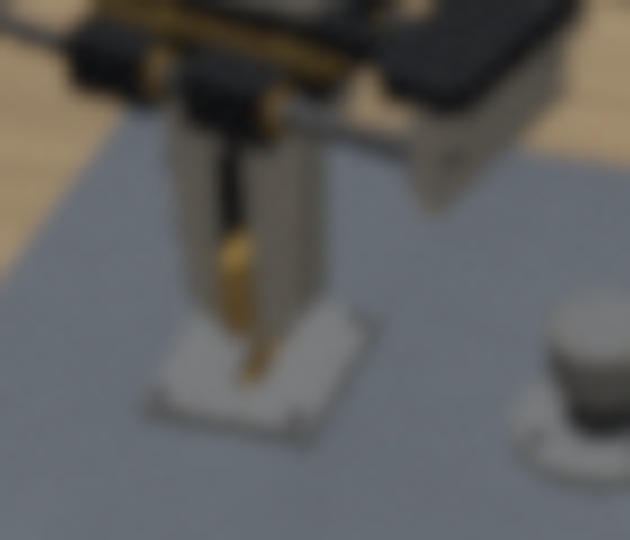

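Emit:
{"op": "move_arm", "data": {"motion": [{"x": 0, "y": 0, "z": 0, "twist": 1.5}, {"x": 0, "y": 0, "z": 0, "twist": 1.5}]}}

```text
clock: 15.42
tcp_pos: [0.577, -0.0424, 0.1685]
eef_rot: [-0.7, 0.1, 0.7, 0.1]
ft_force: [-0.5, 0.1, 5.7]
width: 0.094
```

```bash
python3 - <<'E'
from h import *
s=ctrl.get_state();print(s['ft_force'],s['moment'],s['joint_torque'][5])
M=tool()[1].as_matrix();print(np.degrees(np.arctan2(M[1,1],M[0,1])))
E
```

```text
[-0.51442531  0.12577387  5.72793039] [0.08678017 0.28327521 0.27919085] 0.4187158215790987
-106.19231187203164
```

Emit:
{"op": "move_arm", "data": {"motion": [{"x": 0, "y": 0, "z": 0, "twist": -4}, {"x": 0, "y": 0, "z": 0, "twist": -8}, {"x": 0, "y": 0, "z": 0, "twist": -11.5}, {"x": 0, "y": 0, "z": 0, "twist": -11.5}]}}

```text
clock: 15.92
tcp_pos: [0.5771, -0.0424, 0.1685]
eef_rot: [-0.706, 0.029, 0.707, 0.029]
ft_force: [-0.0, -0.5, 4.2]
width: 0.083
```

```bash
python3 - <<'E'
from h import *
s=ctrl.get_state();print(s['ft_force'],s['moment'],s['width'])
M=tool()[1].as_matrix();print(np.degrees(np.arctan2(M[1,1],M[0,1])))
E
```

```text
[-0.01054783 -0.48599655  4.2261126 ] [-0.001642    0.15628975  0.00452413] 0.08276261401125705
-94.71571006644287
```

Emit:
{"op": "move_arm", "data": {"motion": [{"x": -0.002, "y": 0, "z": 0, "twist": 0}, {"x": -0.004, "y": 0, "z": 0, "twist": 0}]}}

```text
clock: 16.18
tcp_pos: [0.5768, -0.0423, 0.1721]
eef_rot: [-0.706, 0.029, 0.707, 0.029]
ft_force: [0.6, -0.2, -1.3]
width: 0.082
```

Emit:
{"op": "move_arm", "data": {"motion": [{"x": -0.003, "y": 0, "z": 0, "twist": 0}, {"x": -0.006, "y": 0, "z": 0, "twist": 0}, {"x": -0.009, "y": 0, "z": 0, "twist": 0}]}}

```text
clock: 16.55
tcp_pos: [0.5771, -0.0424, 0.1817]
eef_rot: [0.707, -0.029, -0.706, -0.029]
ft_force: [0.4, 0.6, -0.3]
width: 0.089
```

Emit:
{"op": "move_arm", "data": {"motion": [{"x": -0.004, "y": 0, "z": 0, "twist": 0}, {"x": -0.009, "y": 0, "z": 0, "twist": 0}, {"x": -0.014, "y": 0, "z": 0, "twist": 0}, {"x": -0.02, "y": 0, "z": 0, "twist": 0}]}}

```text
clock: 17.05
tcp_pos: [0.5771, -0.0424, 0.2018]
eef_rot: [-0.707, 0.029, 0.707, 0.029]
ft_force: [-0.1, 0.2, -0.9]
width: 0.082
```

```bash
python3 - <<'E'
from h import *
im=ctrl.capture("scene");cv2.imwrite(f"pics/scene7.png",cv2.resize(im[150:240,160:290,::-1],None,fx=6,fy=6,interpolation=cv2.INTER_CUBIC))
s=ctrl.get_state();print(s['ft_force'],s['moment'],s['width'],s['tcp_pos'])
E
```

```text
[ 0.25941779 -0.39362332  0.35830975] [0.04407127 0.14715757 0.00121799] 0.08916894870283362 [ 0.57748918 -0.04244344  0.2026701 ]
```

View pics/scene7.png

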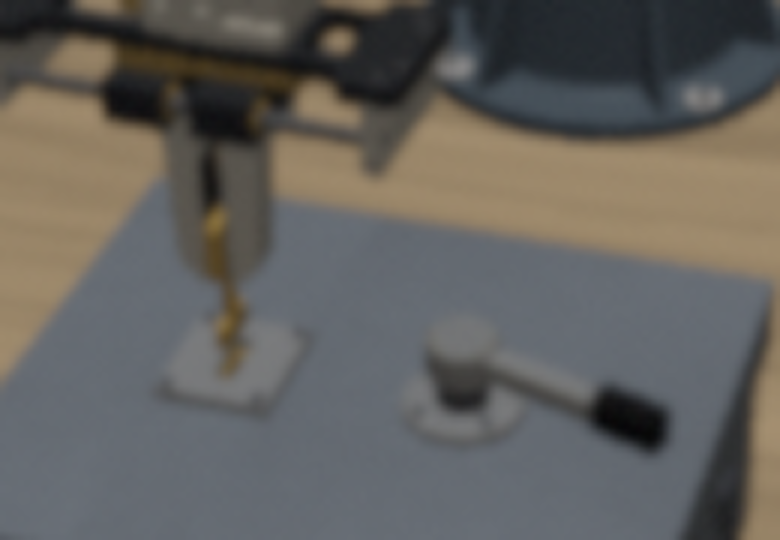

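Emit:
{"op": "move_arm", "data": {"motion": [{"x": -0.02, "y": 0, "z": 0, "twist": 0}, {"x": -0.04, "y": 0, "z": 0, "twist": 0}, {"x": -0.06, "y": 0, "z": 0, "twist": 0}]}}

```text
clock: 17.48
tcp_pos: [0.5771, -0.0424, 0.2622]
eef_rot: [0.707, -0.029, -0.707, -0.029]
ft_force: [0.6, 0.9, -0.4]
width: 0.087
```

```bash
python3 - <<'E'
from h import *
im=ctrl.capture("top");cv2.imwrite("pics/top8f.png",im[:,:,::-1])
P=[.429,.355,-.05];c,s=np.cos(P[2]),np.sin(P[2])
sc=cv2.imread('pics/scene4f.png')
for n,g in(('top',im[:,:,::-1].copy()),('scene',sc)):
  z=5;o=(135,165) if n=='top' else (310,195)
  crop=cv2.resize(g[o[1]:o[1]+80,o[0]:o[0]+80],None,fx=z,fy=z,interpolation=cv2.INTER_CUBIC)
  for h,col in((.032,(0,0,255)),(0,(0,255,0))):
    q=[(P[0]+c*u-s*v,P[1]+s*u+c*v,h) for u,v in((.09,.065),(.09,-.065),(-.09,-.065),(-.09,.065))]
    cv2.polylines(crop,[np.round((proj(n,q)+.5-np.array(o))*z).astype(int)],True,col,1)
  cv2.imwrite(f'pics/tray_{n}.png',crop)
a=cv2.imread('pics/tray_top.png');b=cv2.imread('pics/tray_scene.png');cv2.imwrite('pics/tray8.png',np.hstack([a,b]))
p,R=tool();M=R.as_matrix();print(p,M.round(3));print(M.T@(np.array([.429,.355,p[2]])-p))
E
```

```text
[ 0.57804571 -0.04250927  0.26493089] [[ 0.004 -0.081 -0.997]
 [-0.001 -0.997  0.081]
 [-1.     0.    -0.004]]
[-0.00079628 -0.38405572  0.18091105]
```

View pics/tray8.png

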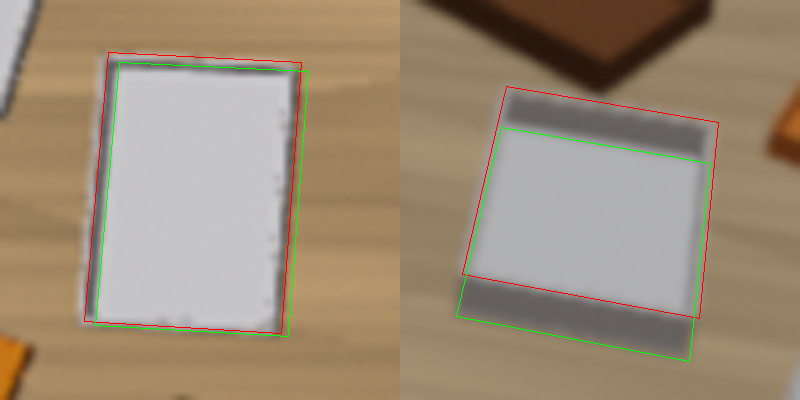

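Emit:
{"op": "move_arm", "data": {"motion": [{"x": 0, "y": -0.02, "z": 0.01, "twist": -6}, {"x": 0, "y": -0.06, "z": 0.03, "twist": -14}, {"x": 0, "y": -0.1, "z": 0.052, "twist": -23}, {"x": 0, "y": -0.14, "z": 0.073, "twist": -32}, {"x": 0, "y": -0.18, "z": 0.094, "twist": -41}, {"x": 0, "y": -0.22, "z": 0.115, "twist": -50}, {"x": 0, "y": -0.26, "z": 0.136, "twist": -59}, {"x": 0, "y": -0.3, "z": 0.157, "twist": -68}, {"x": 0, "y": -0.335, "z": 0.175, "twist": -77}, {"x": 0, "y": -0.365, "z": 0.191, "twist": -85}, {"x": 0, "y": -0.38, "z": 0.199, "twist": -90}, {"x": 0, "y": -0.3846, "z": 0.2009, "twist": -91.8}]}}

```text
clock: 19.02
tcp_pos: [0.4078, 0.3579, 0.261]
eef_rot: [-0.512, -0.488, 0.512, -0.488]
ft_force: [-0.6, 0.1, -1.1]
width: 0.085
```

Emit:
{"op": "move_arm", "data": {"motion": [{"x": 0.03, "y": 0, "z": 0, "twist": 0}, {"x": 0.06, "y": 0, "z": 0, "twist": 0}, {"x": 0.09, "y": 0, "z": 0, "twist": 0}, {"x": 0.12, "y": 0, "z": 0, "twist": 0}, {"x": 0.15, "y": 0, "z": 0, "twist": 0}, {"x": 0.175, "y": 0, "z": 0, "twist": 0}, {"x": 0.19, "y": 0, "z": 0, "twist": 0}, {"x": 0.195, "y": 0, "z": 0, "twist": 0}, {"x": 0.195, "y": 0, "z": 0, "twist": 0}]}}

```text
clock: 20.15
tcp_pos: [0.4085, 0.3573, 0.0668]
eef_rot: [0.513, 0.487, -0.512, 0.487]
ft_force: [0.1, 0.2, -0.9]
width: 0.084
```

```bash
python3 - <<'E'
from h import *
im=ctrl.capture("scene");cv2.imwrite(f"pics/scene9.png",cv2.resize(im[150:270,290:420,::-1],None,fx=5,fy=5,interpolation=cv2.INTER_CUBIC))
s=ctrl.get_state();print(s['ft_force'],s['moment'],s['width'],s['tcp_pos']);print(tool()[1].as_matrix().round(3))
E
```

```text
[ 0.75879844 -0.24262867 -0.65956357] [-0.09603893  0.07126643  0.05031564] 0.0856587234277087 [0.40864859 0.35747208 0.06709138]
[[ 0.001  0.999 -0.05 ]
 [ 0.001 -0.05  -0.999]
 [-1.     0.001 -0.001]]
```

View pics/scene9.png

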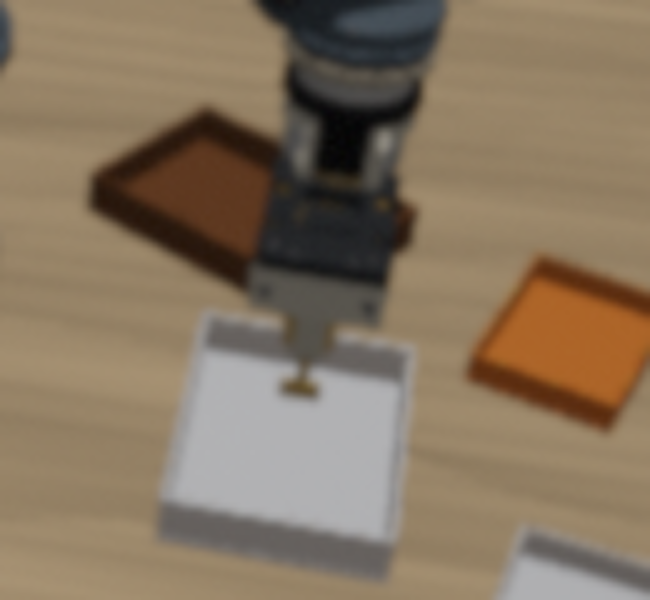

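Key held upright above the tray (key at about (300,390) in the crop). I'll lower it to the floor and feel for contact.

Emit:
{"op": "move_arm", "data": {"motion": [{"x": 0.008, "y": 0, "z": 0, "twist": 0}, {"x": 0.016, "y": 0, "z": 0, "twist": 0}, {"x": 0.022, "y": 0, "z": 0, "twist": 0}, {"x": 0.025, "y": 0, "z": 0, "twist": 0}, {"x": 0.026, "y": 0, "z": 0, "twist": 0}]}}

```text
clock: 20.82
tcp_pos: [0.4082, 0.3573, 0.0402]
eef_rot: [-0.512, -0.487, 0.512, -0.487]
ft_force: [-0.1, -0.2, -0.4]
width: 0.081
```

Emit:
{"op": "move_arm", "data": {"motion": [{"x": 0.001, "y": 0, "z": 0, "twist": 0}]}}

```text
clock: 20.95
tcp_pos: [0.4083, 0.3574, 0.0395]
eef_rot: [0.512, 0.487, -0.512, 0.487]
ft_force: [0.2, 0.1, -0.8]
width: 0.086
```

Emit:
{"op": "move_arm", "data": {"motion": [{"x": 0.001, "y": 0, "z": 0, "twist": 0}]}}

```text
clock: 21.08
tcp_pos: [0.4083, 0.3574, 0.0385]
eef_rot: [0.512, 0.487, -0.512, 0.487]
ft_force: [-0.0, -0.1, -0.4]
width: 0.084
```

Emit:
{"op": "move_arm", "data": {"motion": [{"x": 0.001, "y": 0, "z": 0, "twist": 0}]}}

```text
clock: 21.2
tcp_pos: [0.4085, 0.3576, 0.0382]
eef_rot: [0.513, 0.487, -0.512, 0.487]
ft_force: [-3.5, -0.9, 15.4]
width: 0.087
```

Emit:
{"op": "move_arm", "data": {"motion": [{"x": 0.001, "y": 0, "z": 0, "twist": 0}]}}

```text
clock: 21.32
tcp_pos: [0.4088, 0.3578, 0.038]
eef_rot: [0.513, 0.487, -0.512, 0.487]
ft_force: [-5.4, -2.6, 24.1]
width: 0.087
```

Emit:
{"op": "move_arm", "data": {"motion": [{"x": -0.0022, "y": 0, "z": 0, "twist": 0}, {"x": -0.0022, "y": 0, "z": 0, "twist": 0}]}}

```text
clock: 21.58
tcp_pos: [0.4083, 0.3573, 0.0387]
eef_rot: [0.512, 0.487, -0.512, 0.487]
ft_force: [0.1, -0.5, -1.2]
width: 0.088
```

Emit:
{"op": "move_arm", "data": {"motion": [{"x": 0, "y": 0, "z": 0, "twist": 0}, {"x": 0, "y": 0, "z": 0, "twist": 0}, {"x": 0, "y": 0.004, "z": 0, "twist": 0}, {"x": 0, "y": 0.008, "z": 0, "twist": 0}, {"x": 0, "y": 0.008, "z": 0, "twist": 0}], "gripper": 0.6}}

```text
clock: 22.2
tcp_pos: [0.4166, 0.3569, 0.0386]
eef_rot: [0.513, 0.487, -0.512, 0.487]
ft_force: [-0.1, 0.4, 0.5]
width: 0.201
```

```bash
python3 - <<'E'
from h import *
im=ctrl.capture("scene");cv2.imwrite(f"pics/scene10.png",cv2.resize(im[170:270,310:390,::-1],None,fx=6,fy=6,interpolation=cv2.INTER_CUBIC))
im=ctrl.capture("top");cv2.imwrite(f"pics/top10.png",cv2.resize(im[150:250,120:230,::-1],None,fx=6,fy=6,interpolation=cv2.INTER_CUBIC))
s=ctrl.get_state();print(s['ft_force'],s['width'],s['tcp_pos'])
E
```

```text
[ 0.75737661 -0.36091156 -0.0843617 ] 0.20053612655156516 [0.41627447 0.3568465  0.03858736]
```

View pics/scene10.png

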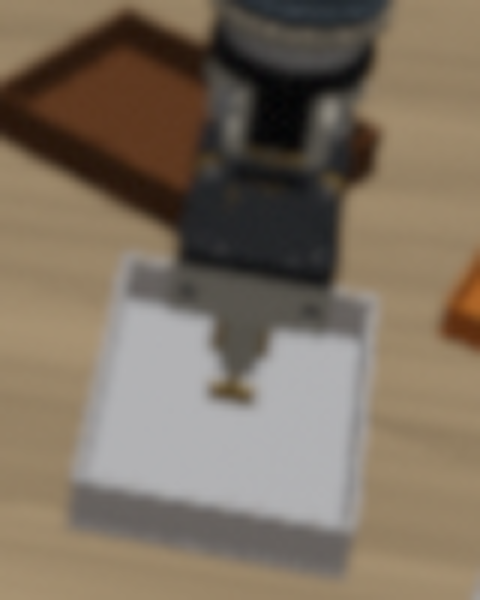

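View pics/top10.png

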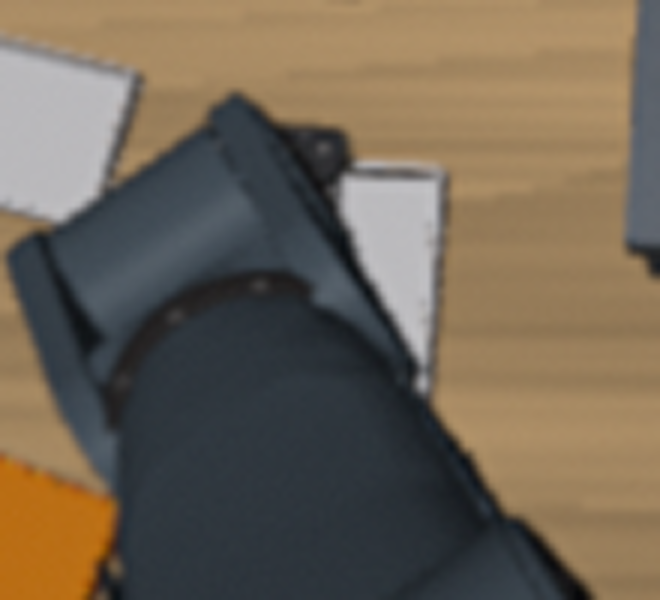

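Emit:
{"op": "move_arm", "data": {"motion": [{"x": 0, "y": 0.002, "z": 0, "twist": 0}, {"x": 0, "y": 0.005, "z": 0, "twist": 0}, {"x": 0, "y": 0.005, "z": 0, "twist": 0}]}}

```text
clock: 22.68
tcp_pos: [0.4215, 0.3566, 0.0386]
eef_rot: [0.512, 0.487, -0.512, 0.487]
ft_force: [-0.1, -0.1, 0.3]
width: 0.199
```

Emit:
{"op": "move_arm", "data": {"motion": [{"x": 0.006, "y": 0, "z": 0, "twist": 0}, {"x": 0.012, "y": 0, "z": 0, "twist": 0}, {"x": 0.018, "y": 0, "z": 0, "twist": 0}, {"x": 0.018, "y": 0, "z": 0, "twist": 0}]}}

```text
clock: 23.18
tcp_pos: [0.4207, 0.3565, 0.02]
eef_rot: [-0.512, -0.487, 0.513, -0.487]
ft_force: [-0.6, -0.4, 0.4]
width: 0.197
```

```bash
python3 - <<'E'
from h import *
im=ctrl.capture("scene");cv2.imwrite(f"pics/scene11.png",cv2.resize(im[170:270,310:390,::-1],None,fx=6,fy=6,interpolation=cv2.INTER_CUBIC))
s=ctrl.get_state();print(s['ft_force'],s['width'],s['tcp_pos'])
E
```

```text
[ 0.14285937  0.4478391  -0.92511232] 0.1993328468718649 [0.42089542 0.35652209 0.02016251]
```

View pics/scene11.png

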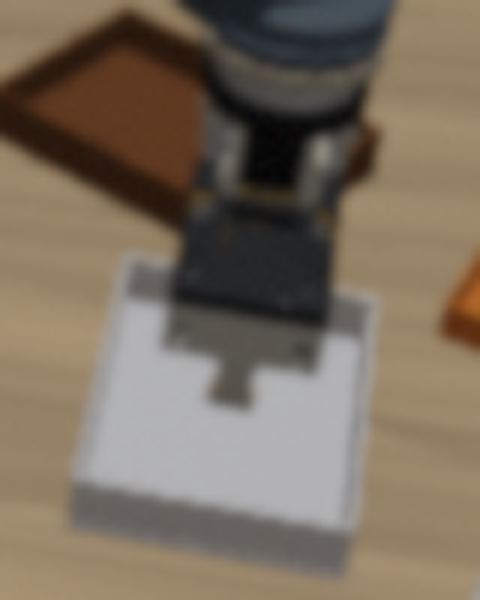

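Emit:
{"op": "move_arm", "data": {"motion": [{"x": 0, "y": 0, "z": 0, "twist": 0}, {"x": 0, "y": 0, "z": 0, "twist": 0}], "gripper": 0.4}}

```text
clock: 23.48
tcp_pos: [0.4213, 0.3566, 0.0206]
eef_rot: [0.512, 0.487, -0.512, 0.487]
ft_force: [0.4, -0.4, -0.1]
width: 0.3
```

Emit:
{"op": "move_arm", "data": {"motion": [{"x": 0, "y": 0, "z": 0, "twist": 0}, {"x": 0, "y": 0, "z": 0, "twist": 0}], "gripper": 0.2}}

```text
clock: 23.72
tcp_pos: [0.4212, 0.3567, 0.0207]
eef_rot: [0.512, 0.487, -0.512, 0.487]
ft_force: [-0.5, -0.1, -1.0]
width: 0.393
```

Emit:
{"op": "move_arm", "data": {"motion": [{"x": 0, "y": 0, "z": 0, "twist": 0}, {"x": 0, "y": 0, "z": 0, "twist": 0}], "gripper": 0}}

```text
clock: 23.98
tcp_pos: [0.4212, 0.3566, 0.0207]
eef_rot: [0.512, 0.487, -0.512, 0.487]
ft_force: [0.8, 1.1, -0.1]
width: 0.495
```

Emit:
{"op": "move_arm", "data": {"motion": [{"x": 0.003, "y": 0, "z": 0, "twist": 0}, {"x": 0.003, "y": 0, "z": 0, "twist": 0}], "gripper": -0.2}}

```text
clock: 24.22
tcp_pos: [0.4211, 0.3566, 0.0174]
eef_rot: [-0.512, -0.487, 0.513, -0.487]
ft_force: [-0.6, -0.2, -0.4]
width: 0.595
```

```bash
python3 - <<'E'
from h import *
im=ctrl.capture("scene");cv2.imwrite(f"pics/scene12.png",cv2.resize(im[170:270,310:390,::-1],None,fx=6,fy=6,interpolation=cv2.INTER_CUBIC))
s=ctrl.get_state();print(s['ft_force'],s['width'],s['tcp_pos'])
E
```

```text
[ 0.42338938 -0.97269428 -0.14768433] 0.5980362252653962 [0.42111354 0.35659121 0.01745095]
```

View pics/scene12.png

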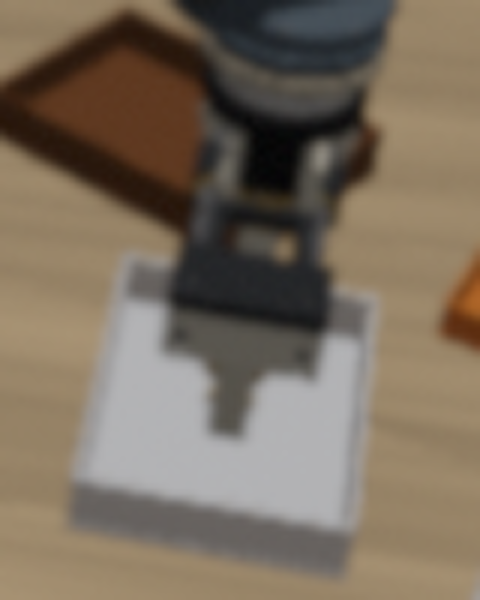

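Emit:
{"op": "move_arm", "data": {"motion": [{"x": 0, "y": 0, "z": 0, "twist": 0}, {"x": 0, "y": 0, "z": 0, "twist": 0}], "gripper": -0.4}}

```text
clock: 24.52
tcp_pos: [0.4212, 0.3567, 0.0177]
eef_rot: [0.512, 0.487, -0.512, 0.487]
ft_force: [0.5, -0.1, 0.7]
width: 0.696
```

Emit:
{"op": "move_arm", "data": {"motion": [{"x": 0, "y": 0, "z": 0, "twist": 0}, {"x": 0, "y": 0, "z": 0, "twist": 0}], "gripper": -0.6}}

```text
clock: 24.78
tcp_pos: [0.4212, 0.3566, 0.0176]
eef_rot: [0.512, 0.487, -0.512, 0.487]
ft_force: [-0.2, 0.3, -1.0]
width: 0.794
```

Emit:
{"op": "move_arm", "data": {"motion": [{"x": 0, "y": 0, "z": 0, "twist": 0}, {"x": 0, "y": 0, "z": 0, "twist": 0}], "gripper": -0.8}}

```text
clock: 25.02
tcp_pos: [0.4212, 0.3566, 0.0176]
eef_rot: [-0.512, -0.487, 0.512, -0.487]
ft_force: [0.4, -0.2, -0.3]
width: 0.894
```

Emit:
{"op": "move_arm", "data": {"motion": [{"x": 0, "y": 0, "z": 0, "twist": 0}, {"x": 0, "y": 0, "z": 0, "twist": 0}], "gripper": -1}}

```text
clock: 25.28
tcp_pos: [0.4212, 0.3566, 0.0176]
eef_rot: [0.512, 0.487, -0.512, 0.487]
ft_force: [0.5, 0.9, 0.0]
width: 0.998
```

Emit:
{"op": "move_arm", "data": {"motion": [{"x": 0, "y": 0.004, "z": 0, "twist": 0}, {"x": 0, "y": 0.008, "z": 0, "twist": 0}, {"x": 0, "y": 0.012, "z": 0, "twist": 0}, {"x": 0, "y": 0.016, "z": 0, "twist": 0}, {"x": 0, "y": 0.016, "z": 0, "twist": 0}]}}

```text
clock: 25.9
tcp_pos: [0.4375, 0.3558, 0.0176]
eef_rot: [0.513, 0.487, -0.512, 0.487]
ft_force: [-0.5, 0.2, -0.3]
width: 1.0
```

```bash
python3 - <<'E'
from h import *
im=ctrl.capture("scene");cv2.imwrite(f"pics/scene13.png",cv2.resize(im[170:270,310:390,::-1],None,fx=6,fy=6,interpolation=cv2.INTER_CUBIC))
im=ctrl.capture("top");cv2.imwrite(f"pics/top13.png",cv2.resize(im[150:250,120:230,::-1],None,fx=6,fy=6,interpolation=cv2.INTER_CUBIC))
s=ctrl.get_state();print(s['ft_force'],s['width'],s['tcp_pos'])
E
```

```text
[ 0.54349071  0.1359608  -0.34209934] 0.9991464357940141 [0.43710954 0.35579484 0.01756116]
```

View pics/scene13.png

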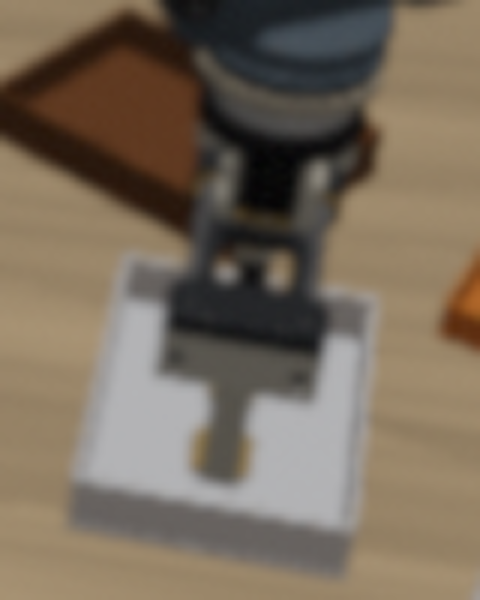

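View pics/top13.png

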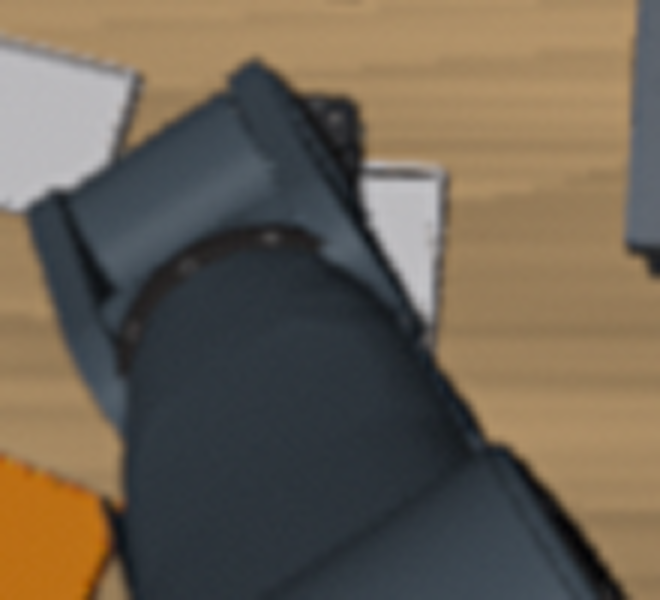

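```bash
python3 - <<'E'
from h import *
for v in (430,455,472):
  for z in (.008,.03): print(v,z,ray('scene',(310+222/6,170+v/6),z).round(4))
p,R=tool()
for y in(.0465,.064):
  for x in(0,-.02): print(y,x,(proj('scene',p+R.apply([x,y,0]))-[310,170])*6, p+R.apply([x,y,0]))
print((proj('scene',[[.409,.357,.005]])-[310,170])*6)
E
```

```text
430 0.008 [0.4384 0.3536 0.008 ]
430 0.03 [0.4648 0.3522 0.03  ]
455 0.008 [0.457  0.3546 0.008 ]
455 0.03 [0.4829 0.3532 0.03  ]
472 0.008 [0.4693 0.3553 0.008 ]
472 0.03 [0.4949 0.3539 0.03  ]
0.0465 0 [[218.96819775 475.90377617]] [0.48355099 0.35346214 0.01755254]
0.0465 -0.02 [[224.63144511 443.80788495]] [0.48355481 0.3534642  0.03755254]
0.064 0 [[214.89815083 500.15682924]] [0.50102896 0.35258425 0.01754929]
0.064 -0.02 [[220.59815636 467.93439646]] [0.50103278 0.35258631 0.03754929]
[[231.43465009 397.68013148]]
```

Emit:
{"op": "move_arm", "data": {"motion": [{"x": -0.006, "y": 0, "z": 0, "twist": 0}, {"x": -0.014, "y": 0, "z": 0, "twist": 0}, {"x": -0.025, "y": 0, "z": 0, "twist": 0}, {"x": -0.045, "y": 0, "z": 0, "twist": 0}, {"x": -0.07, "y": 0, "z": 0, "twist": 0}, {"x": -0.1, "y": 0, "z": 0, "twist": 0}, {"x": -0.14, "y": 0, "z": 0, "twist": 0}, {"x": -0.18, "y": 0, "z": 0, "twist": 0}]}}

```text
clock: 27.0
tcp_pos: [0.437, 0.3557, 0.1997]
eef_rot: [0.513, 0.487, -0.512, 0.487]
ft_force: [0.2, 0.4, -0.4]
width: 1.001
```

Emit:
{"op": "move_arm", "data": {"motion": [{"x": -0.03, "y": -0.05, "z": -0.02, "twist": 0}, {"x": -0.04, "y": -0.1, "z": -0.04, "twist": 0}, {"x": -0.04, "y": -0.14, "z": -0.06, "twist": 0}, {"x": -0.04, "y": -0.14, "z": -0.1, "twist": 0}, {"x": -0.04, "y": -0.14, "z": -0.14, "twist": 0}, {"x": -0.04, "y": -0.14, "z": -0.18, "twist": 0}, {"x": -0.04, "y": -0.14, "z": -0.18, "twist": 0}]}}

```text
clock: 27.88
tcp_pos: [0.3059, 0.5441, 0.2377]
eef_rot: [0.512, 0.488, -0.512, 0.488]
ft_force: [0.3, -0.8, -0.1]
width: 1.001
```

```bash
python3 - <<'E'
from h import *
im=ctrl.capture("scene");cv2.imwrite(f"pics/scene14.png",cv2.resize(im[140:300,130:430,::-1],None,fx=2.6,fy=2.6,interpolation=cv2.INTER_CUBIC))
im=ctrl.capture("top");cv2.imwrite(f"pics/top14.png",cv2.resize(im[90:250,130:340,::-1],None,fx=3.7,fy=3.7,interpolation=cv2.INTER_CUBIC))
s=ctrl.get_state();print(s['clock'],s['ft_force'],s['tcp_pos'])
E
```

```text
27.975 [ 0.37147615  0.22982491 -0.45003175] [0.30614686 0.54221609 0.23783176]
```

View pics/scene14.png

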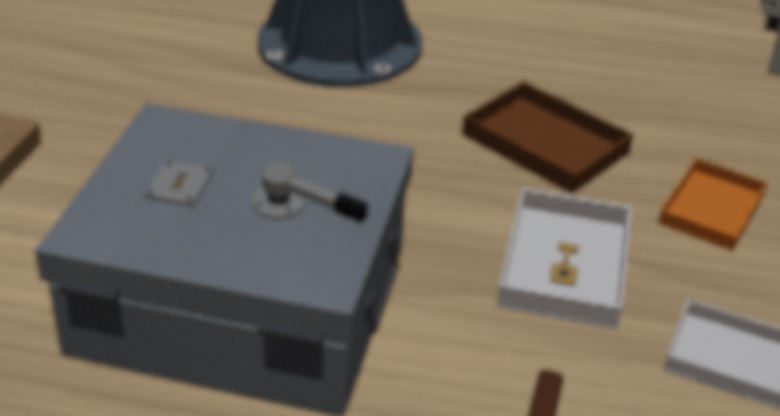

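View pics/top14.png

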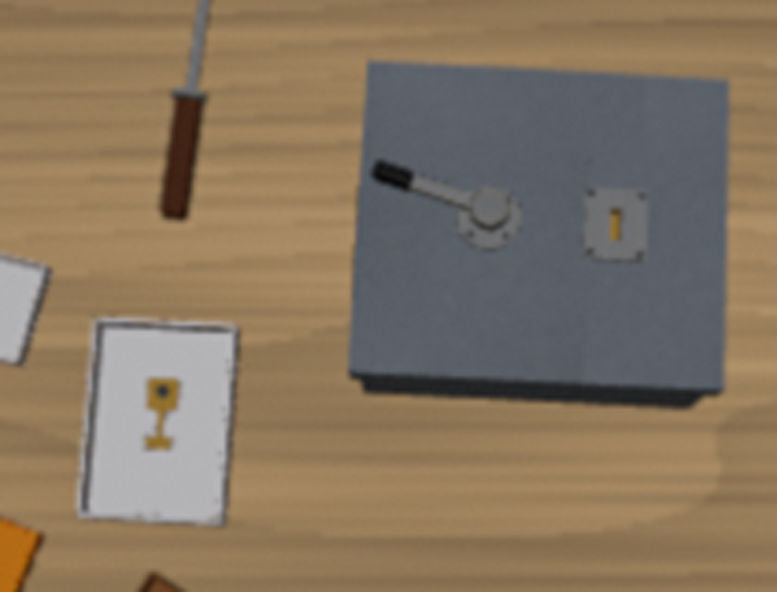

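The key lies flat in the tray, at about (160,412) in the top crop. The slot at (615,223) shows the brass follower turned along x, and the lever is at its stop. I'm handing in.

```bash
python3 -c "
from bench import ctrl
print(ctrl.finish_job())"
```

```text
the job is handed in; nothing more can be done
None
```

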